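Uncover the imaging stand, fit its stage plate and load the culture dishes

TASK

Pull the cabinet's drawer fully open, clear the square black cover off the imaging stand, and settle the stage plate from the drawer on the stand with its three ball feet fully home, blue corner over the blue cone seat. Then load every culture dish from the bench onto the plate, lying flat and centred on the round grey pads, one to a pad, any dish on any pad. Put the cover away in the emptied drawer, push the drawer fully shut, and leave the other things on the bench where they are.

Things in the scene. Friction and masses are not known exactly. Their poses are not given: they have to be found in the camera images.
- cabinet: low white one-drawer cabinet, 230 mm deep, 250 mm wide, 125 mm high, fixed; origin at the centre of its underside (5 mm in front of the carcass's middle); its x axis points from front to back, the drawer pulls out along -x
- drawer (a joint): travel of the grey-fronted drawer, m: 0 shut, 0.20 fully open at its stop; rubs with 2 N and stays where left. Its inside, when shut, spans cabinet x = -110 to 84 mm, y = -105 to 105 mm; floor 16 mm above the bench, side and rear walls up to 56 mm, front panel 112 mm tall, its top edge 121 mm above the bench
- drawer_handle (a point): middle of the dark steel bar handle, 12 mm thick, 120 mm long along the cabinet's y, 88 mm above the bench, its middle 48 mm in front of the drawer's face; moves with the drawer
- plate: aluminium stage plate, 132 mm (x) by 166 mm (y), about 0.55 kg, upright in the drawer at the start, turned at most 0.25 rad from the cabinet. Origin under its centre at the level of its feet's undersides, z up. Upper face at z = 26 mm, with a dark rim 4 mm thick up to 32 mm; black grip block at the centre, 22 mm thick in x, 50 mm long in y, from z = 26 to 70 mm
- stand: white imaging stand, 170 mm (x) by 200 mm (y), fixed, top 45 mm above the bench; origin at the centre of its underside. Steel seats on top: cone (blue disc) at x, y = 48, 62 mm, V groove along y (yellow square) at 48, -62, flat at -48, 0. Cone and groove: 45 degree walls, mouths 30 mm wide, 17 mm above the top; slippery, so balls within about 8 mm of true slide home
- stand_seat (a point): where the plate's origin comes to lie when all three feet are home, 50.7 mm above the bench; axes as the stand's, and as the seated plate's. The feet are three steel balls of 18 mm diameter under the plate, at plate x, y = 48, 62 mm (cone foot, blue mark on the corner above it), 48, -62 (groove foot, yellow mark) and -48, 0 (flat foot)
- cover: square black rubber cover with a red patch on top, 52 by 52 mm, 34 mm high, about 120 g; at the start it stands loose on the middle of the stand's top, where it would keep the plate from seating; origin at the centre of its underside
- spot0 (a point): where the centre of the first round grey pad (52 mm across, on the plate's upper face) lies once the plate is seated: at stand (and plate) x, y = 30, 45 mm, 76.7 mm above the bench
- spot1 (a point): the same for the pad at x, y = 30, -45 mm
- spot2 (a point): the same for the pad at x, y = -30, 45 mm
- spot3 (a point): the same for the pad at x, y = -30, -45 mm
- dish0: closed round culture dish, 50 mm in diameter, 24 mm high, about 60 g, white lid with a pink disc on top; origin at the centre of its underside. The four dishes are alike but for colour; two to four of them are there, the rest are absent
- dish1: closed round culture dish, 50 mm in diameter, 24 mm high, about 60 g, white lid with an amber disc on top; origin at the centre of its underside. The four dishes are alike but for colour; two to four of them are there, the rest are absent
- dish2: closed round culture dish, 50 mm in diameter, 24 mm high, about 60 g, white lid with a purple disc on top; origin at the centre of its underside. The four dishes are alike but for colour; two to four of them are there, the rest are absent
- dish3: closed round culture dish, 50 mm in diameter, 24 mm high, about 60 g, white lid with a green disc on top; origin at the centre of its underside. The four dishes are alike but for colour; two to four of them are there, the rest are absent
- jar: bystander: amber jar with black lid, 56 mm across, 80 mm high; origin under its centre
- beaker: bystander: glass beaker, 60 mm across, 70 mm high; origin under its centre
- brush: bystander: small brush lying on the bench, 160 mm long along its x
- wash: bystander: white bottle with red cap, 60 mm across, 170 mm high; origin under its centre
- slidebox: bystander: blue slide box, 90 by 120 mm, 35 mm high; origin under its centre
- reagent: bystander: amber bottle with red cap, 60 mm across, 110 mm high; origin under its centre

How it is judged:
By the outcome, as a careful person would: the job done as asked, in the order asked, and still so for the second after the job is handed in, with the robot touching nothing.
Of dish0, dish1, dish2, dish3 only 2 to 4 are there at a start; the rules pass over those that are not, and their reading is None.
At some moment in a run one of dish0, dish1, dish2, dish3 may be knocked a few centimetres aside while the robot is not near it.
Once in a run the grip may slacken for a moment while it holds something.
It also fails if it takes over 210 s, if anything falls off the work surface, if the arm or the gripper's body presses on something with over 40 N, if the wrist force passes 120 N, or if a joint passes its speed limit or range.

ROBOT

A 6-joint arm with a two-finger parallel gripper is mounted at the origin on the work surface. World frame = base frame: x ahead of the robot, y to its left, z up, the work surface at z = 0. Lengths are in m, angles in rad, forces in N, time in s.
With the tool pointing down it reaches from about 0.3 to 0.825 m from the base axis. Payload 5.4 kg.
Tool frame: the origin (TCP) lies midway between the tips of the shut fingers; the grasp point (between the pads) lies ctrl.pinch_z behind it (ctrl.pinch_z is the distance from the TCP to the grasp point, in m); z points along the fingers, y is the direction in which the jaws open and shut (so a half turn about z gives the same grasp; the last joint's range is limited). The gripper opens to 92 mm and grips with 3 to 60 N. Pads are 20 mm wide; open, the fingers measure 128 mm over their backs; the gripper's body (75 mm by 189 mm) begins 69 mm behind the grasp point.
Start: joints at [0.92, 0.158, 1.597, -0, 1.386, -0.21], TCP at [0.245, 0.52, 0.215] pointing down, gripper open.
Joint ranges: [-2.91, 2.91], [-0.94, 2.29], [0.18, 2.7], [-1.29, 4.43], [0.17, 2.64], [-3, 3]. Speed limits (rad/s): [2.57, 2.57, 3.14, 3.14, 3.14, 3.14].

INTERFACE

Orientations are given as a rotation vector (axis times angle).
In Python, from station import get_obs, read_camera, get_calibration, ticket, ctrl gives the robot as it stands. The module is installed in compiled form; this text tells all that it offers.
- The arm moves only by the tool move_arm, never from a script. Its argument "plan" is a list of rows, each an object of numbers: "dx", "dy", "dz": the shift along the tool's x, y, z in mm; "yaw": the turn about the tool's z in rad; "grip": the opening, from 0 (shut) to 1 (fully open). A call has exactly 10 rows; each row shifts and turns the commanded pose from where the row before left it, along the tool's axes as they then stand; what a row does not reach is not made up. A row lasts 1/10 s, in which the tool goes at most 50 mm and 8.59 degrees, less where a joint would pass 70% of its speed; a pose out of reach is approached as far as the arm can. A call with a gripper value outside its range is refused whole. The fingers move at their own pace and stop on an object; "grip_force" is the grip in N (left out, the last holds). Time passes only in rows, so rows that do not move let the fingers close, or fill a call up. It gives the time, the measured TCP pose, the force and the opening at its end, in the units of the state.
- get_obs(): the state, without advancing time (a new reading comes with each control period).
- read_camera(name): name is "side" or "top"; returns the picture (480x640x3 uint8, red, green, blue); there is no depth.
- get_calibration(name): a dict with "fx", "fy", "cx", "cy" (pixels), "k1" (the pictures are not rectified: a ray, as slopes to the right and down, at radius r is drawn at 1 + k1 r^2 times it, then the intrinsics apply), "T" (4x4, takes a point from camera to world coordinates). Camera axes: x right, y down, z forward; pixel columns grow to the right and rows downward; lengths in m; the calibration is good to about 2 mm. A picture is of the moment at which its call begins. get_calibration takes no time and is no camera call.
- ticket.hand_in(): hands the job in, once; it reports no verdict.
The state is a dict: "time": time; "joint_positions": joint angles; "qd": joint speeds; "joint_torque": joint torques, N m; "ee_pos": TCP position; "tool_rot": TCP orientation; "wrist_force": force on the tool from outside, world axes, zero at the start; "wrist_torque": the same for the moment, N m; "gripper_width": finger opening in m.
Only numpy, scipy, OpenCV 4.12 (cv2) and the standard library are available. Lean on these libraries where they do the work, as an engineer would, in place of code of your own. Each camera call takes 0.05 s, during which the arm holds its last target. There are 200 camera calls.

## Working session

There is one attempt and no reset: what is moved stays moved. The work goes in short steps, Python scripts to look and compute and a tool call to move; the robot and the scene stay as the last step left them, time stands still between calls to the robot, and variables do not carry over. Pictures are saved under pics/ and viewed, about 12 in all and at most 16, crops included, and the job is handed in when it is done.

Besides the shell and the picture viewer there is one more tool, called after "Call:" as name(argument=value, ...), one argument or row to a line, values as JSON. move_arm: Moves the arm, as the interface text tells. Its arguments: {"type":"object","properties":{"plan":{"type":"array","items":{"type":"object","properties":{"dx":{"type":"number"},"dy":{"type":"number"},"dz":{"type":"number"},"yaw":{"type":"number"},"grip":{"type":"number"}}}},"grip_force":{"type":"number"}},"required":["plan"]}

```bash
mkdir -p pics; python3 - <<'E'
from station import *
import cv2,numpy as np
o=get_obs();print({k:np.round(v,3) for k,v in o.items()},ctrl.pinch_z)
for n in("top","side"):
    im=read_camera(n);cv2.imwrite(f"pics/{n}0.png",im[:,:,::-1])
    c=get_calibration(n);print(n,{k:np.round(v,4) for k,v in c.items()})
E
```

```text
{'time': np.float64(0.0), 'joint_positions': array([ 0.92 ,  0.159,  1.598, -0.   ,  1.386, -0.21 ]), 'qd': array([ 0.002, -0.001,  0.001,  0.001,  0.001,  0.002]), 'joint_torque': array([-1.0000e-03, -3.8556e+01, -3.2211e+01,  7.0000e-02,  3.8000e-02,
       -0.0000e+00]), 'ee_pos': array([0.245, 0.52 , 0.214]), 'tool_rot': array([-6.870e-01, -3.065e+00,  3.000e-03]), 'wrist_force': array([-0.045,  0.043, -0.27 ]), 'wrist_torque': array([-0.038,  0.008, -0.051]), 'gripper_width': np.float64(0.092)} 0.0187
top {'fx': np.float64(550.1932), 'fy': np.float64(550.1932), 'cx': np.float64(321.9749), 'cy': np.float64(234.7572), 'k1': np.float64(-0.0615), 'T': array([[-0.0179, -0.9881,  0.1527,  0.3351],
       [-0.9997,  0.0202,  0.0135, -0.0086],
       [-0.0164, -0.1524, -0.9882,  1.5718],
       [ 0.    ,  0.    ,  0.    ,  1.    ]])}
side {'fx': np.float64(507.3919), 'fy': np.float64(507.3919), 'cx': np.float64(322.1836), 'cy': np.float64(244.1573), 'k1': np.float64(-0.1393), 'T': array([[-0.9143, -0.2763,  0.2962,  0.1653],
       [-0.4048,  0.5949, -0.6944,  0.9666],
       [ 0.0157, -0.7548, -0.6557,  1.0047],
       [ 0.    ,  0.    ,  0.    ,  1.    ]])}
```

View pics/top0.png

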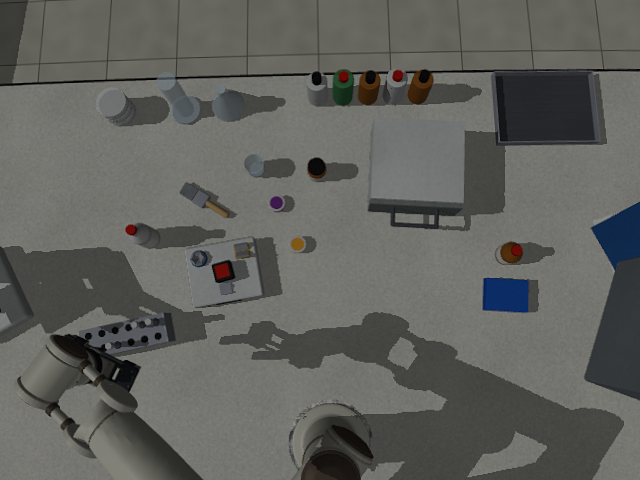

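View pics/side0.png

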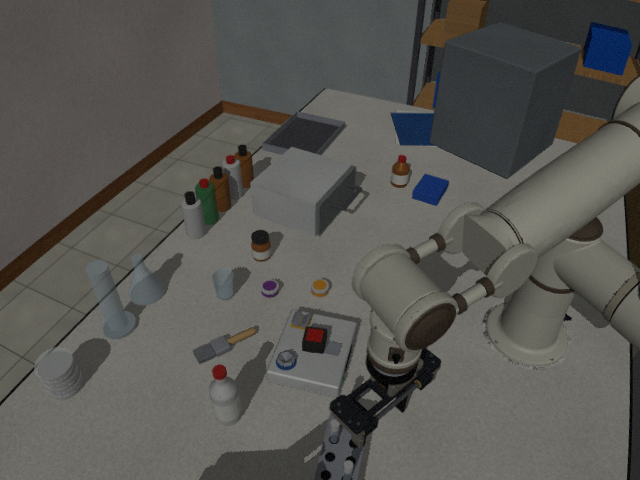

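```bash
cat > h.py <<'E'
from station import *
import cv2,numpy as np
from scipy.optimize import least_squares
def cam(n):
    c=get_calibration(n);return c,np.array(c["T"])
def proj(n,P):
    c,T=cam(n);q=(np.atleast_2d(P)-T[:3,3])@T[:3,:3]
    s=q[:,:2]/q[:,2:];s=s*(1+c["k1"]*(s**2).sum(1,keepdims=True))
    return s*[c["fx"],c["fy"]]+[c["cx"],c["cy"]]
def ray(n,uv,z):
    c,T=cam(n);out=[]
    for (u,v) in np.atleast_2d(uv):
        d=np.array([(u-c["cx"])/c["fx"],(v-c["cy"])/c["fy"]]);s=d.copy()
        for _ in range(20): s=d/(1+c["k1"]*(s@s))
        r=T[:3,:3]@[s[0],s[1],1];out.append(T[:3,3]+r*(z-T[2,3])/r[2])
    return np.array(out)
def hsvmask(im,lo,hi): return cv2.inRange(cv2.cvtColor(im,cv2.COLOR_RGB2HSV),lo,hi)
COL=dict(purple=((130,90,40),(150,255,255)),amber=((12,180,120),(24,255,255)),green=((45,100,60),(85,255,255)),pink=((150,70,120),(174,255,255)),
  red=((0,180,100),(5,255,255)))
def blobs(im,col,amin=8,amax=400):
    m=hsvmask(im,*COL[col]);n,l,s,c=cv2.connectedComponentsWithStats(m)
    return [(np.round(c[i],1),s[i,4]) for i in range(1,n) if amin<s[i,4]<amax]
def P(x,y,z,X,Y,yaw): # body pts -> world
    c,s=np.cos(yaw),np.sin(yaw);return np.array([X+c*x-s*y,Y+s*x+c*y,z])
E
python3 - <<'E'
from h import *
ims={n:cv2.imread(f"pics/{n}0.png")[:,:,::-1].copy() for n in("top","side")}
for n in ims:
    for c in COL:
        for b in blobs(ims[n],c):
            print(n,c,b, np.round(ray(n,b[0],0.079 if c=="red" else .024)[0],3))
a=cv2.resize(ims["top"][110:235,360:475],None,fx=4,fy=4,interpolation=2)[:500,:400]
b=cv2.resize(ims["top"][230:312,180:270],None,fx=4.4,fy=4.4,interpolation=2)
o=np.zeros((520,800,3),np.uint8);cv2.imwrite("pics/a.png",a)
a=cv2.resize(ims["top"][115:235,365:475],(400,436),interpolation=2);b=cv2.resize(ims["top"][232:312,182:268],(395,367),interpolation=2)
o[:436,:400]=a;o[:367,405:800]=b
cv2.imwrite("pics/crop0.png",o[:,:,::-1])
E
```

```text
top purple (array([276. , 202.2]), np.int32(119)) [0.672 0.143 0.024]
top amber (array([297.1, 243.7]), np.int32(110)) [0.55  0.084 0.024]
top green (array([342.3,  80.5]), np.int32(178)) [ 1.039 -0.057  0.024]
top red (array([343.7,  75.6]), np.int32(34)) [ 1.029 -0.059  0.079]
top red (array([398.5,  76.1]), np.int32(17)) [ 1.024 -0.217  0.079]
top red (array([129.5, 229.7]), np.int32(54)) [0.591 0.548 0.079]
top red (array([516.2, 250.4]), np.int32(53)) [ 0.512 -0.519  0.079]
top red (array([221.6, 270.7]), np.int32(136)) [0.472 0.288 0.079]
side purple (array([269.1, 285.1]), np.int32(93)) [0.67  0.142 0.024]
side purple (array([269.6, 294.8]), np.int32(26)) [0.652 0.173 0.024]
side green (array([204.3, 201.2]), np.int32(297)) [ 1.046 -0.105  0.024]
```

View pics/crop0.png

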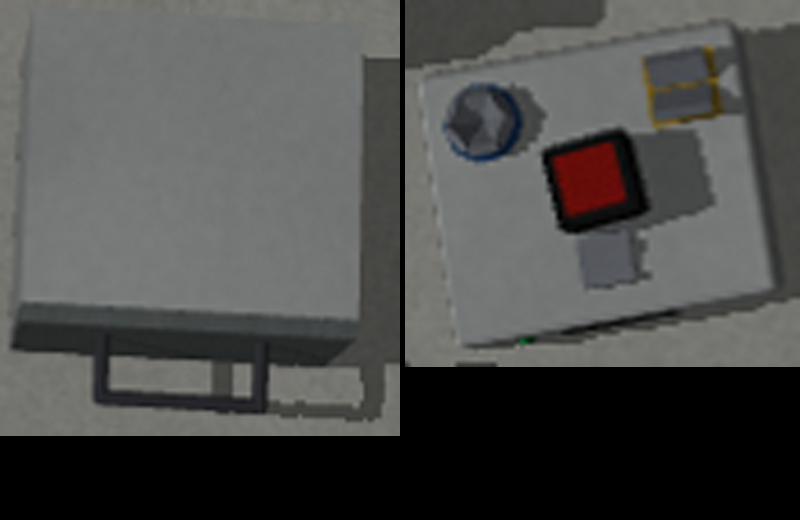

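```bash
python3 - <<'E'
from h import *
L=lambda p:np.array(p)/3.636+[365,115]-0.4
R=lambda p:(np.array(p)-[405,0])/4.593+[182,232]-0.4
h=ray("top",L([(99,401),(262,407)]),.088);print("handle",h.round(4),h.mean(0),np.linalg.norm(h[0]-h[1]),np.arctan2(-(h[0]-h[1])[0],(h[0]-h[1])[1]))
c=ray("top",L([(32,12),(362,22),(360,322),(22,303)]),.125);print("cab",c.round(4))
s=ray("top",R([(421,74),(733,22),(777,286),(465,346)]),.045);print("stand",s.round(4),s.mean(0))
for a,b in((0,1),(1,2),(2,3),(3,0)):
    d=s[a]-s[b];print(np.linalg.norm(d),np.arctan2(d[1],d[0]))
for a,b in((0,1),(1,2),(2,3),(3,0)):
    d=c[a]-c[b];print(np.linalg.norm(d),np.arctan2(d[1],d[0]))
print("blue",ray("top",R([(483,121)]),.058)); print("yel",ray("top",R([(682,86)]),.062)); print("flat",ray("top",R([(608,258)]),.05));
E
```

```text
handle [[ 0.5877 -0.1797  0.088 ]
 [ 0.5807 -0.3021  0.088 ]] [ 0.58420764 -0.24092163  0.088     ] 0.1226214496932276 -0.05769930572826967
cab [[ 0.8816 -0.1364  0.125 ]
 [ 0.8688 -0.3864  0.125 ]
 [ 0.6367 -0.3706  0.125 ]
 [ 0.6561 -0.1214  0.125 ]]
stand [[0.5419 0.3991 0.045 ]
 [0.5703 0.2065 0.045 ]
 [0.4086 0.1798 0.045 ]
 [0.3756 0.3692 0.045 ]] [0.47411604 0.28865195 0.045     ]
0.1945943116424002 1.717209933112828
0.16386880863048492 0.16375863711884442
0.1922273011264374 -1.398081946286772
0.16898167716314982 -2.963953674396004
0.25032293337485184 1.5196995323837366
0.23263925290256077 -0.06785755147192085
0.2499719688426156 -1.6483520929806168
0.22601984100229577 3.0751843565169668
blue [[0.5106675  0.35699293 0.058     ]]
yel [[0.52920107 0.23504848 0.062     ]]
flat [[0.42696154 0.28155347 0.05      ]]
```

```bash
cat >> h.py <<'E'
from scipy.spatial.transform import Rotation as Ro
def pose():
    o=get_obs();R=Ro.from_rotvec(o["tool_rot"]).as_matrix();return np.array(o["ee_pos"]),np.arctan2(R[1,0],R[0,0]),R,o
def legs(*W,start=None):
    """waypoints (x,y,z,theta): per leg yaw turn first, then tool-axes mm shift"""
    p,th,R,o=pose();print("at",p.round(4),"th %.3f"%th,"tilt",R[:,2].round(3),"F",np.round(o["wrist_force"],1),"w %.4f t %.1f"%(o["gripper_width"],o["time"]))
    for w in W:
        t=w[3] if len(w)>3 else th
        y=-(t-th);y=(y+np.pi)%(2*np.pi)-np.pi;th=t
        d=(np.array(w[:3])-p)*1000;c,s=np.cos(t),np.sin(t)
        v=np.array([c*d[0]+s*d[1],s*d[0]-c*d[1],-d[2]]);p=np.array(w[:3])
        print("->",np.round(w,3),"yaw %.3f (%d) then d"%(y,np.ceil(abs(y)/.14)),v.round(1),"dist %.0f"%np.linalg.norm(d),flush=True)
E
python3 -c "
from h import *
legs((.584,-.241,.2,1.508),(.584,-.241,.070,1.508))"
```

```text
at [0.245  0.5196 0.2137] th 2.701 tilt [-0.001 -0.001 -1.   ] F [ 0.5 -0.  -0.5] w 0.0918 t 0.1
-> [ 0.584 -0.241  0.2    1.508] yaw 1.193 (9) then d [-737.8  386.1   13.7] dist 833
-> [ 0.584 -0.241  0.07   1.508] yaw 0.000 (0) then d [  0.   0. 130.] dist 130
```

Call:
move_arm(
  plan=[
    {"yaw": 0.133,"grip": 0.45},
    {"yaw": 0.133},
    {"yaw": 0.133},
    {"yaw": 0.133},
    {"yaw": 0.133},
    {"yaw": 0.133},
    {"yaw": 0.133},
    {"yaw": 0.133},
    {"yaw": 0.133},
    {"dx": -30.7,"dy": 16.1},
  ],
)

```text
schema error: expected keys dx, dy, dz, yaw, grip
```

Call:
move_arm(
  plan=[
    {"dx": -30.7,"dy": 16.1},
    {"dx": -30.7,"dy": 16.1},
    {"dx": -30.7,"dy": 16.1},
    {"dx": -30.7,"dy": 16.1},
    {"dx": -30.7,"dy": 16.1},
    {"dx": -30.7,"dy": 16.1},
    {"dx": -30.7,"dy": 16.1},
    {"dx": -30.7,"dy": 16.1},
    {"dx": -30.7,"dy": 16.1},
    {"dx": -30.7,"dy": 16.1},
  ],
)

```text
schema error: expected keys dx, dy, dz, yaw, grip
```

Call:
move_arm(
  plan=[
    {"dx": -30.7,"dy": 16.1},
    {"dx": -30.7,"dy": 16.1},
    {"dx": -30.7,"dy": 16.1},
    {"dx": -30.7,"dy": 16.1},
    {"dx": -30.7,"dy": 16.1},
    {"dx": -30.7,"dy": 16.1},
    {"dx": -30.7,"dy": 16.1},
    {"dx": -30.7,"dy": 16.1},
    {"dx": -30.7,"dy": 16.1},
    {"dx": -30.7,"dy": 16.1},
  ],
)

```text
schema error: expected keys dx, dy, dz, yaw, grip
```

Call:
move_arm(
  plan=[
    {"dx": -30.7,"dy": 16.1},
    {"dx": -30.7,"dy": 16.1},
    {"dx": -30.7,"dy": 16.1},
    {},
    {},
    {},
    {},
    {},
    {},
    {},
  ],
)

```text
schema error: expected keys dx, dy, dz, yaw, grip
```

```bash
python3 -c "
from h import *
legs((.584,-.241,.2,1.508),(.584,-.241,.070,1.508))
for n in ('top','side'):
    im=read_camera(n);cv2.imwrite(f'pics/{n}1.png',im[:,:,::-1])
    for c in COL:
        for b in blobs(im,c): print(n,c,b,ray(n,b[0],.024).round(3))
"
```

```text
at [0.245  0.5196 0.2137] th 2.701 tilt [-0.001 -0.001 -1.   ] F [ 0.5 -0.  -0.5] w 0.0918 t 0.1
-> [ 0.584 -0.241  0.2    1.508] yaw 1.193 (9) then d [-737.8  386.1   13.7] dist 833
-> [ 0.584 -0.241  0.07   1.508] yaw 0.000 (0) then d [  0.   0. 130.] dist 130
top purple (array([276. , 202.3]), np.int32(117)) [[0.671 0.143 0.024]]
top amber (array([297.1, 243.7]), np.int32(110)) [[0.55  0.084 0.024]]
top green (array([342.4,  80.5]), np.int32(177)) [[ 1.039 -0.057  0.024]]
top red (array([343.6,  75.2]), np.int32(37)) [[ 1.056 -0.061  0.024]]
top red (array([398.4,  76.3]), np.int32(18)) [[ 1.049 -0.225  0.024]]
top red (array([129.8, 229.8]), np.int32(52)) [[0.6   0.568 0.024]]
top red (array([516.1, 250.7]), np.int32(52)) [[ 0.517 -0.538  0.024]]
top red (array([221.6, 270.8]), np.int32(135)) [[0.477 0.299 0.024]]
side purple (array([269.1, 285.1]), np.int32(95)) [[0.67  0.142 0.024]]
side purple (array([269.3, 294.8]), np.int32(27)) [[0.652 0.174 0.024]]
side green (array([204.4, 201.6]), np.int32(306)) [[ 1.044 -0.104  0.024]]
```

View pics/top1.png

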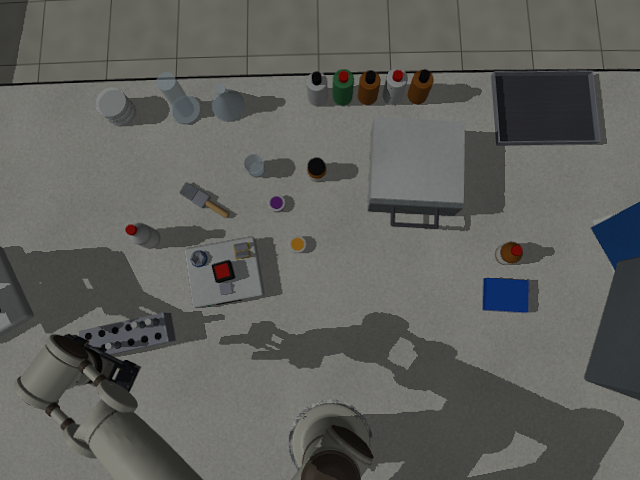

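Call:
move_arm(
  plan=[
    {"dx": 0,"dy": 0,"dz": 0,"yaw": 0.133,"grip": 0.45},
    {"dx": 0,"dy": 0,"dz": 0,"yaw": 0.133,"grip": 0.45},
    {"dx": 0,"dy": 0,"dz": 0,"yaw": 0.133,"grip": 0.45},
    {"dx": 0,"dy": 0,"dz": 0,"yaw": 0.133,"grip": 0.45},
    {"dx": 0,"dy": 0,"dz": 0,"yaw": 0.133,"grip": 0.45},
    {"dx": 0,"dy": 0,"dz": 0,"yaw": 0.133,"grip": 0.45},
    {"dx": 0,"dy": 0,"dz": 0,"yaw": 0.133,"grip": 0.45},
    {"dx": 0,"dy": 0,"dz": 0,"yaw": 0.133,"grip": 0.45},
    {"dx": 0,"dy": 0,"dz": 0,"yaw": 0.133,"grip": 0.45},
    {"dx": -30.7,"dy": 16.1,"dz": 0,"yaw": 0,"grip": 0.45},
  ],
)

```text
time: 1.2
ee_pos: [0.2584, 0.4896, 0.2143]
tool_rot: [-2.294, -2.145, -0.0]
wrist_force: [0.5, -0.9, 0.1]
gripper_width: 0.0413
```

Call:
move_arm(
  plan=[
    {"dx": -30.7,"dy": 16.1,"dz": 0,"yaw": 0,"grip": 0.45},
    {"dx": -30.7,"dy": 16.1,"dz": 0,"yaw": 0,"grip": 0.45},
    {"dx": -30.7,"dy": 16.1,"dz": 0,"yaw": 0,"grip": 0.45},
    {"dx": -30.7,"dy": 16.1,"dz": 0,"yaw": 0,"grip": 0.45},
    {"dx": -30.7,"dy": 16.1,"dz": 0,"yaw": 0,"grip": 0.45},
    {"dx": -30.7,"dy": 16.1,"dz": 0,"yaw": 0,"grip": 0.45},
    {"dx": -30.7,"dy": 16.1,"dz": 0,"yaw": 0,"grip": 0.45},
    {"dx": -30.7,"dy": 16.1,"dz": 0,"yaw": 0,"grip": 0.45},
    {"dx": -30.7,"dy": 16.1,"dz": 0,"yaw": 0,"grip": 0.45},
    {"dx": -30.7,"dy": 16.1,"dz": 0,"yaw": 0,"grip": 0.45},
  ],
)

```text
time: 2.2
ee_pos: [0.3997, 0.1699, 0.2146]
tool_rot: [2.295, 2.146, 0.0]
wrist_force: [0.5, -0.3, -0.3]
gripper_width: 0.0417
```

Call:
move_arm(
  plan=[
    {"dx": -30.7,"dy": 16.1,"dz": 0,"yaw": 0,"grip": 0.45},
    {"dx": -30.7,"dy": 16.1,"dz": 0,"yaw": 0,"grip": 0.45},
    {"dx": -30.7,"dy": 16.1,"dz": 0,"yaw": 0,"grip": 0.45},
    {"dx": -30.7,"dy": 16.1,"dz": 0,"yaw": 0,"grip": 0.45},
    {"dx": -30.7,"dy": 16.1,"dz": 0,"yaw": 0,"grip": 0.45},
    {"dx": -30.7,"dy": 16.1,"dz": 0,"yaw": 0,"grip": 0.45},
    {"dx": -30.7,"dy": 16.1,"dz": 0,"yaw": 0,"grip": 0.45},
    {"dx": -30.7,"dy": 16.1,"dz": 0,"yaw": 0,"grip": 0.45},
    {"dx": -30.7,"dy": 16.1,"dz": 0,"yaw": 0,"grip": 0.45},
    {"dx": -30.7,"dy": 16.1,"dz": 0,"yaw": 0,"grip": 0.45},
  ],
)

```text
time: 3.2
ee_pos: [0.5398, -0.1472, 0.2143]
tool_rot: [-2.295, -2.145, 0.0]
wrist_force: [1.2, -0.3, -0.5]
gripper_width: 0.0413
```

Call:
move_arm(
  plan=[
    {"dx": -30.7,"dy": 16.1,"dz": 0,"yaw": 0,"grip": 0.45},
    {"dx": -30.7,"dy": 16.1,"dz": 0,"yaw": 0,"grip": 0.45},
    {"dx": -30.7,"dy": 16.1,"dz": 0,"yaw": 0,"grip": 0.45},
    {"dx": 0,"dy": 0,"dz": 0,"yaw": 0,"grip": 0.45},
    {"dx": 0,"dy": 0,"dz": 0,"yaw": 0,"grip": 0.45},
    {"dx": 0,"dy": 0,"dz": 0,"yaw": 0,"grip": 0.45},
    {"dx": 0,"dy": 0,"dz": 0,"yaw": 0,"grip": 0.45},
    {"dx": 0,"dy": 0,"dz": 0,"yaw": 0,"grip": 0.45},
    {"dx": 0,"dy": 0,"dz": 0,"yaw": 0,"grip": 0.45},
    {"dx": 0,"dy": 0,"dz": 0,"yaw": 0,"grip": 0.45},
  ],
)

```text
time: 4.2
ee_pos: [0.5815, -0.2407, 0.2147]
tool_rot: [2.294, 2.146, 0.0]
wrist_force: [-0.1, 0.3, 0.0]
gripper_width: 0.0411
```

```bash
python3 -c "
from h import *
legs((.584,-.241,.14,1.508),(.584,-.241,.070,1.508))
o=[]
for n in ('top','side'):
    im=read_camera(n);cv2.imwrite(f'pics/{n}2.png',im[:,:,::-1]);o.append(im)
    for c in COL:
        for b in blobs(im,c): print(n,c,b,ray(n,b[0],.024).round(3))
cv2.imwrite('pics/both2.png',cv2.resize(np.vstack([o[0][:,0:640],o[1]]),None,fx=.62,fy=.62)[:600,:,::-1])
"
```

```text
at [ 0.5815 -0.2407  0.2147] th 1.504 tilt [ 0. -0. -1.] F [-0.1  0.3  0. ] w 0.0411 t 4.2
-> [ 0.584 -0.241  0.14   1.508] yaw -0.004 (1) then d [-0.2  2.5 74.7] dist 75
-> [ 0.584 -0.241  0.07   1.508] yaw 0.000 (0) then d [ 0.  0. 70.] dist 70
top purple (array([276. , 202.3]), np.int32(118)) [[0.671 0.143 0.024]]
top amber (array([297.1, 243.7]), np.int32(110)) [[0.55  0.084 0.024]]
top green (array([342.4,  80.5]), np.int32(182)) [[ 1.039 -0.057  0.024]]
top green (array([333.,  93.]), np.int32(11)) [[ 1.    -0.028  0.024]]
top red (array([397.7,  74.2]), np.int32(59)) [[ 1.056 -0.223  0.024]]
top red (array([343.5,  75.3]), np.int32(56)) [[ 1.056 -0.061  0.024]]
top red (array([129.9, 229.3]), np.int32(63)) [[0.602 0.567 0.024]]
top red (array([517. , 253.4]), np.int32(12)) [[ 0.509 -0.54   0.024]]
top red (array([221.5, 270.5]), np.int32(144)) [[0.478 0.299 0.024]]
side purple (array([269.1, 285. ]), np.int32(93)) [[0.67  0.142 0.024]]
side purple (array([269.7, 294.7]), np.int32(29)) [[0.652 0.173 0.024]]
side green (array([204. , 201.6]), np.int32(273)) [[ 1.045 -0.103  0.024]]
```

View pics/side2.png

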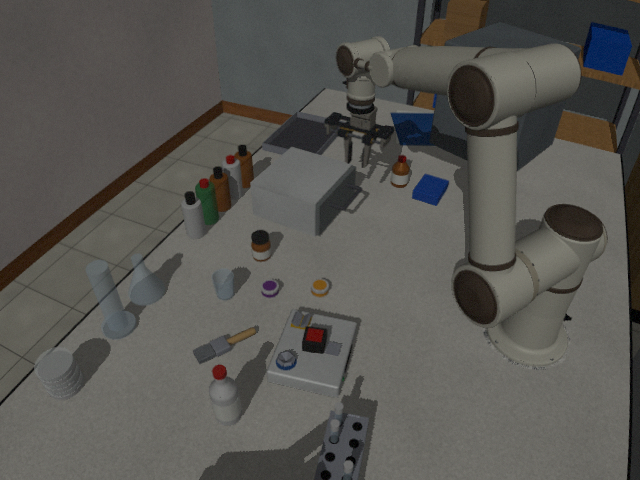

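Call:
move_arm(
  grip_force=30,
  plan=[
    {"dx": 0,"dy": 2.5,"dz": 24,"yaw": 0,"grip": 0.45},
    {"dx": 0,"dy": 0,"dz": 24,"yaw": 0,"grip": 0.45},
    {"dx": 0,"dy": 0,"dz": 24,"yaw": 0,"grip": 0.45},
    {"dx": 0,"dy": 0,"dz": 24,"yaw": 0,"grip": 0.45},
    {"dx": 0,"dy": 0,"dz": 24,"yaw": 0,"grip": 0.45},
    {"dx": 0,"dy": 0,"dz": 24,"yaw": 0,"grip": 0.45},
    {"dx": 0,"dy": 0,"dz": 0,"yaw": 0,"grip": 0},
    {"dx": 0,"dy": 0,"dz": 0,"yaw": 0,"grip": 0},
    {"dx": 0,"dy": 0,"dz": 0,"yaw": 0,"grip": 0},
    {"dx": 0,"dy": 0,"dz": 0,"yaw": 0,"grip": 0},
  ],
)

```text
time: 5.3
ee_pos: [0.5856, -0.242, 0.0727]
tool_rot: [2.292, 2.143, 0.002]
wrist_force: [-2.2, -1.1, 1.1]
gripper_width: 0.0114
```

Call:
move_arm(
  plan=[
    {"dx": 0,"dy": -10,"dz": 0,"yaw": 0,"grip": 0},
    {"dx": 0,"dy": -20,"dz": 0,"yaw": 0,"grip": 0},
    {"dx": 0,"dy": -20,"dz": 0,"yaw": 0,"grip": 0},
    {"dx": 0,"dy": -20,"dz": 0,"yaw": 0,"grip": 0},
    {"dx": 0,"dy": -20,"dz": 0,"yaw": 0,"grip": 0},
    {"dx": 0,"dy": -20,"dz": 0,"yaw": 0,"grip": 0},
    {"dx": 0,"dy": -20,"dz": 0,"yaw": 0,"grip": 0},
    {"dx": 0,"dy": -20,"dz": 0,"yaw": 0,"grip": 0},
    {"dx": 0,"dy": -20,"dz": 0,"yaw": 0,"grip": 0},
    {"dx": 0,"dy": -20,"dz": 0,"yaw": 0,"grip": 0},
  ],
)

```text
time: 6.3
ee_pos: [0.3954, -0.2279, 0.0726]
tool_rot: [2.293, 2.143, 0.005]
wrist_force: [2.7, 6.6, 9.0]
gripper_width: 0.0108
```

Call:
move_arm(
  plan=[
    {"dx": 0,"dy": -5,"dz": 0,"yaw": 0,"grip": 0},
    {"dx": 0,"dy": -3,"dz": 0,"yaw": 0,"grip": 0},
    {"dx": 0,"dy": -2,"dz": 0,"yaw": 0,"grip": 0},
    {"dx": 0,"dy": -1,"dz": 0,"yaw": 0,"grip": 0},
    {"dx": 0,"dy": 0,"dz": 0,"yaw": 0,"grip": 0},
    {"dx": 0,"dy": 0,"dz": 0,"yaw": 0,"grip": 0},
    {"dx": 0,"dy": 0,"dz": 0,"yaw": 0,"grip": 0},
    {"dx": 0,"dy": 0,"dz": 0,"yaw": 0,"grip": 0},
    {"dx": 0,"dy": 0,"dz": 0,"yaw": 0,"grip": 0},
    {"dx": 0,"dy": 0,"dz": 0,"yaw": 0,"grip": 0},
  ],
)

```text
time: 7.3
ee_pos: [0.388, -0.2274, 0.0726]
tool_rot: [2.291, 2.138, 0.012]
wrist_force: [16.2, 6.7, -3.1]
gripper_width: 0.011
```

Call:
move_arm(
  plan=[
    {"dx": 0,"dy": -1.5,"dz": 0,"yaw": 0,"grip": 0},
    {"dx": 0,"dy": -1.5,"dz": 0,"yaw": 0,"grip": 0},
    {"dx": 0,"dy": 0,"dz": 0,"yaw": 0,"grip": 0},
    {"dx": 0,"dy": 0,"dz": 0,"yaw": 0,"grip": 0},
    {"dx": 0,"dy": 2,"dz": 0,"yaw": 0,"grip": 0.45},
    {"dx": 0,"dy": 1,"dz": 0,"yaw": 0,"grip": 0.45},
    {"dx": 0,"dy": 0,"dz": 0,"yaw": 0,"grip": 0.45},
    {"dx": 0,"dy": 0,"dz": 0,"yaw": 0,"grip": 0.45},
    {"dx": 0,"dy": 0,"dz": 0,"yaw": 0,"grip": 0.45},
    {"dx": 0,"dy": 0,"dz": 0,"yaw": 0,"grip": 0.45},
  ],
)

```text
time: 8.3
ee_pos: [0.3832, -0.2278, 0.0706]
tool_rot: [-2.295, -2.145, 0.0]
wrist_force: [-0.1, -0.2, 0.2]
gripper_width: 0.0416
```

Call:
move_arm(
  plan=[
    {"dx": 0,"dy": 0,"dz": -15,"yaw": 0,"grip": 0.45},
    {"dx": 0,"dy": 0,"dz": -25,"yaw": 0,"grip": 0.45},
    {"dx": 0,"dy": 0,"dz": -35,"yaw": 0,"grip": 0.45},
    {"dx": 0,"dy": 0,"dz": -35,"yaw": 0,"grip": 0.45},
    {"dx": 0,"dy": 0,"dz": -35,"yaw": 0,"grip": 0.6},
    {"dx": -10,"dy": 0,"dz": -35,"yaw": 0,"grip": 0.9},
    {"dx": -40,"dy": 0,"dz": 0,"yaw": 0,"grip": 0.9},
    {"dx": -40,"dy": 0,"dz": 0,"yaw": 0,"grip": 0.9},
    {"dx": -40,"dy": 0,"dz": 0,"yaw": 0,"grip": 0.9},
    {"dx": -40,"dy": 0,"dz": 0,"yaw": 0,"grip": 0.9},
  ],
)

```text
time: 9.3
ee_pos: [0.3717, -0.3989, 0.2505]
tool_rot: [-2.295, -2.146, -0.0]
wrist_force: [0.9, -0.2, -0.6]
gripper_width: 0.0824
```

```bash
python3 -c "
from h import *
im=read_camera('top');cv2.imwrite('pics/top3.png',im[:,:,::-1])
cv2.imwrite('pics/crop3.png',cv2.resize(im[185:315,355:480],(577,600),interpolation=2)[:,:,::-1])
legs((.472,.288,.2,1.4))
"
```

```text
at [ 0.3702 -0.404   0.2498] th 1.500 tilt [-0.001 -0.003 -1.   ] F [-5.5 -1.4  0.5] w 0.0822 t 9.3
-> [0.472 0.288 0.2   1.4  ] yaw 0.100 (1) then d [699.3 -17.3  49.8] dist 701
```

View pics/crop3.png

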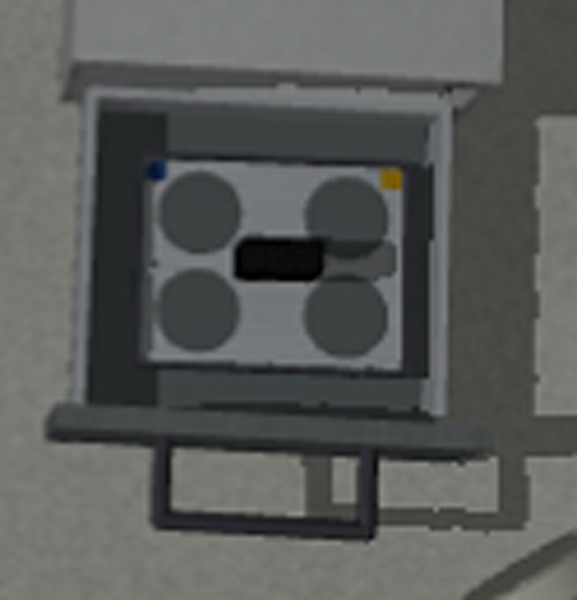

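```bash
python3 -c "
from h import *
L=lambda p:np.array(p)/4.616+[355,185]-0.4
q=ray('top',L([(199,212),(346,218),(198,310),(346,316)]),.042);print(q.round(4),q.mean(0))
x=(q[0]+q[1]-q[2]-q[3])/2;y=(q[0]+q[2]-q[1]-q[3])/2;print(np.linalg.norm(x),np.linalg.norm(y),np.arctan2(x[1],x[0]),np.arctan2(-y[0],y[1]))
b=ray('top',L([(234,259),(325,260),(279,259)]),.086);print(b)
m=ray('top',L([(155,169),(391,179)]),.042);print('marks',m,np.arctan2(-(m[0]-m[1])[0],(m[0]-m[1])[1]))
im=cv2.imread('pics/top3.png')[:,:,::-1]
m=hsvmask(im,*COL['red']);n,l,s,c=cv2.connectedComponentsWithStats(m)
i=[i for i in range(1,n) if abs(c[i][0]-221)<4 and abs(c[i][1]-270)<4][0]
r=cv2.minAreaRect(np.argwhere(l==i)[:,::-1].astype(np.float32));print(r)
w=ray('top',cv2.boxPoints(r),.079);print(w,[np.arctan2(*(w[k]-w[k-1])[1::-1]) for k in range(4)])
legs((.472,.288,.2,1.75),(.472,.288,.057,1.75))
"
```

```text
[[ 0.5791 -0.201   0.042 ]
 [ 0.5736 -0.2905  0.042 ]
 [ 0.519  -0.198   0.042 ]
 [ 0.5135 -0.2876  0.042 ]] [ 0.54632224 -0.24427211  0.042     ]
0.06017139509811614 0.08971011437900211 -0.048041391251300726 -0.061557681998060755
[[ 0.54360503 -0.21500915  0.086     ]
 [ 0.5419072  -0.26874705  0.086     ]
 [ 0.54306064 -0.24158929  0.086     ]]
marks [[ 0.60629889 -0.17512069  0.042     ]
 [ 0.59715996 -0.31916729  0.042     ]] -0.06335934612589375
((221.61767578125, 270.4706115722656), (12.369317054748535, 11.64171028137207), 75.96376037597656)
[[0.48555096 0.30767809 0.079     ]
 [0.49274303 0.27660548 0.079     ]
 [0.4597013  0.26811934 0.079     ]
 [0.45253167 0.29908648 0.079     ]] [np.float64(0.2545551296735777), np.float64(-1.343341521582724), np.float64(-2.890195264777023), np.float64(1.798311378222063)]
at [ 0.3702 -0.404   0.2498] th 1.500 tilt [-0.001 -0.003 -1.   ] F [-5.5 -1.4  0.5] w 0.0822 t 9.3
-> [0.472 0.288 0.2   1.75 ] yaw -0.250 (2) then d [662.8 223.5  49.8] dist 701
-> [0.472 0.288 0.057 1.75 ] yaw 0.000 (0) then d [  0.   0. 143.] dist 143
```

Call:
move_arm(
  plan=[
    {"dx": 0,"dy": 0,"dz": 0,"yaw": -0.1,"grip": 0.9},
    {"dx": 0,"dy": 0,"dz": 0,"yaw": -0.1,"grip": 0.9},
    {"dx": 0,"dy": 0,"dz": 0,"yaw": -0.1,"grip": 0.9},
    {"dx": 32.5,"dy": 12.8,"dz": 0,"yaw": 0,"grip": 0.9},
    {"dx": 32.5,"dy": 12.8,"dz": 0,"yaw": 0,"grip": 0.9},
    {"dx": 32.5,"dy": 12.8,"dz": 0,"yaw": 0,"grip": 0.9},
    {"dx": 32.5,"dy": 12.8,"dz": 0,"yaw": 0,"grip": 0.9},
    {"dx": 32.5,"dy": 12.8,"dz": 0,"yaw": 0,"grip": 0.9},
    {"dx": 32.5,"dy": 12.8,"dz": 0,"yaw": 0,"grip": 0.9},
    {"dx": 32.5,"dy": 12.8,"dz": 0,"yaw": 0,"grip": 0.9},
  ],
)

```text
time: 10.35
ee_pos: [0.4065, -0.1538, 0.2505]
tool_rot: [-1.949, -2.464, 0.0]
wrist_force: [0.1, 0.4, -0.3]
gripper_width: 0.0828
```

Call:
move_arm(
  plan=[
    {"dx": 32.5,"dy": 12.8,"dz": 0,"yaw": 0,"grip": 0.9},
    {"dx": 32.5,"dy": 12.8,"dz": 0,"yaw": 0,"grip": 0.9},
    {"dx": 32.5,"dy": 12.8,"dz": 0,"yaw": 0,"grip": 0.9},
    {"dx": 32.5,"dy": 12.8,"dz": 0,"yaw": 0,"grip": 0.9},
    {"dx": 32.5,"dy": 12.8,"dz": 0,"yaw": 0,"grip": 0.9},
    {"dx": 32.5,"dy": 12.8,"dz": 0,"yaw": 0,"grip": 0.9},
    {"dx": 32.5,"dy": 12.8,"dz": 0,"yaw": 0,"grip": 0.9},
    {"dx": 32.5,"dy": 12.8,"dz": 0,"yaw": 0,"grip": 0.9},
    {"dx": 32.5,"dy": 12.8,"dz": 0,"yaw": 0,"grip": 0.9},
    {"dx": 32.5,"dy": 12.8,"dz": 0,"yaw": 0,"grip": 0.9},
  ],
)

```text
time: 11.35
ee_pos: [0.456, 0.192, 0.2505]
tool_rot: [1.948, 2.465, -0.0]
wrist_force: [0.6, 0.1, -0.2]
gripper_width: 0.0828
```

Call:
move_arm(
  plan=[
    {"dx": 32.5,"dy": 12.8,"dz": 0,"yaw": 0,"grip": 0.9},
    {"dx": 32.5,"dy": 12.8,"dz": 0,"yaw": 0,"grip": 0.9},
    {"dx": 32.5,"dy": 12.8,"dz": 0,"yaw": 0,"grip": 0.9},
    {"dx": 0,"dy": 0,"dz": 30,"yaw": 0,"grip": 0.9},
    {"dx": 0,"dy": 0,"dz": 30,"yaw": 0,"grip": 0.9},
    {"dx": 0,"dy": 0,"dz": 30,"yaw": 0,"grip": 0.9},
    {"dx": 0,"dy": 0,"dz": 0,"yaw": 0,"grip": 0.9},
    {"dx": 0,"dy": 0,"dz": 0,"yaw": 0,"grip": 0.9},
    {"dx": 0,"dy": 0,"dz": 0,"yaw": 0,"grip": 0.9},
    {"dx": 0,"dy": 0,"dz": 0,"yaw": 0,"grip": 0.9},
  ],
)

```text
time: 12.35
ee_pos: [0.4724, 0.2946, 0.1628]
tool_rot: [1.947, 2.463, 0.005]
wrist_force: [-0.8, 0.3, -0.1]
gripper_width: 0.0829
```

```bash
python3 -c "
from h import *
legs((.472,.288,.1,1.81),(.472,.288,.057,1.81),(.472,.288,.13),(.42,.03,.13),(.42,.03,.016))"
```

```text
at [0.4724 0.2946 0.1628] th 1.804 tilt [ 0.003  0.001 -1.   ] F [-0.8  0.3 -0.1] w 0.0829 t 12.3
-> [0.472 0.288 0.1   1.81 ] yaw -0.006 (1) then d [-6.3 -1.9 62.8] dist 63
-> [0.472 0.288 0.057 1.81 ] yaw 0.000 (0) then d [ 0.  0. 43.] dist 43
-> [0.472 0.288 0.13 ] yaw 0.000 (0) then d [  0.   0. -73.] dist 73
-> [0.42 0.03 0.13] yaw 0.000 (0) then d [-238.3 -111.6   -0. ] dist 263
-> [0.42  0.03  0.016] yaw 0.000 (0) then d [  0.   0. 114.] dist 114
```

Call:
move_arm(
  grip_force=25,
  plan=[
    {"dx": -6.3,"dy": -1.9,"dz": 20,"yaw": 0,"grip": 0.9},
    {"dx": 0,"dy": 0,"dz": 25,"yaw": 0,"grip": 0.9},
    {"dx": 0,"dy": 0,"dz": 25,"yaw": 0,"grip": 0.9},
    {"dx": 0,"dy": 0,"dz": 20,"yaw": 0,"grip": 0.9},
    {"dx": 0,"dy": 0,"dz": 14.5,"yaw": 0,"grip": 0.9},
    {"dx": 0,"dy": 0,"dz": 0,"yaw": 0,"grip": 0.9},
    {"dx": 0,"dy": 0,"dz": 0,"yaw": 0,"grip": 0.3},
    {"dx": 0,"dy": 0,"dz": 0,"yaw": 0,"grip": 0.3},
    {"dx": 0,"dy": 0,"dz": 0,"yaw": 0,"grip": 0.3},
    {"dx": 0,"dy": 0,"dz": 0,"yaw": 0,"grip": 0.3},
  ],
)

```text
time: 13.35
ee_pos: [0.4716, 0.2879, 0.0571]
tool_rot: [1.947, 2.464, 0.003]
wrist_force: [3.6, 0.0, 1.0]
gripper_width: 0.0527
```

Call:
move_arm(
  plan=[
    {"dx": 0,"dy": 0,"dz": -10,"yaw": 0,"grip": 0.3},
    {"dx": 0,"dy": 0,"dz": -20,"yaw": 0,"grip": 0.3},
    {"dx": 0,"dy": 0,"dz": -20,"yaw": 0,"grip": 0.3},
    {"dx": 0,"dy": 0,"dz": -20,"yaw": 0,"grip": 0.3},
    {"dx": 0,"dy": 0,"dz": -3,"yaw": 0,"grip": 0.3},
    {"dx": 0,"dy": 0,"dz": 0,"yaw": 0,"grip": 0.3},
    {"dx": 0,"dy": 0,"dz": 0,"yaw": 0,"grip": 0.3},
    {"dx": -24,"dy": -11.2,"dz": 0,"yaw": 0,"grip": 0.3},
    {"dx": -24,"dy": -11.2,"dz": 0,"yaw": 0,"grip": 0.3},
    {"dx": -24,"dy": -11.2,"dz": 0,"yaw": 0,"grip": 0.3},
  ],
)

```text
time: 14.35
ee_pos: [0.4533, 0.2089, 0.1276]
tool_rot: [-1.946, -2.464, 0.004]
wrist_force: [0.2, 0.3, -1.4]
gripper_width: 0.052
```

Call:
move_arm(
  plan=[
    {"dx": -24,"dy": -11.2,"dz": 0,"yaw": 0,"grip": 0.3},
    {"dx": -24,"dy": -11.2,"dz": 0,"yaw": 0,"grip": 0.3},
    {"dx": -24,"dy": -11.2,"dz": 0,"yaw": 0,"grip": 0.3},
    {"dx": -24,"dy": -11.2,"dz": 0,"yaw": 0,"grip": 0.3},
    {"dx": -24,"dy": -11.2,"dz": 0,"yaw": 0,"grip": 0.3},
    {"dx": -24,"dy": -11.2,"dz": 0,"yaw": 0,"grip": 0.3},
    {"dx": -24,"dy": -11.2,"dz": 0,"yaw": 0,"grip": 0.3},
    {"dx": 0,"dy": 0,"dz": 0,"yaw": 0,"grip": 0.3},
    {"dx": 0,"dy": 0,"dz": 0,"yaw": 0,"grip": 0.3},
    {"dx": 0,"dy": 0,"dz": 0,"yaw": 0,"grip": 0.3},
  ],
)

```text
time: 15.35
ee_pos: [0.4168, 0.029, 0.1285]
tool_rot: [-1.947, -2.464, 0.0]
wrist_force: [-0.0, 0.1, -1.4]
gripper_width: 0.0515
```

```bash
python3 -c "
from h import *
im=read_camera('side');cv2.imwrite('pics/side4.png',im[:,:,::-1])
cv2.imwrite('pics/crop4.png',cv2.resize(im[160:400,200:520],(800,600))[:,:,::-1])
legs((.42,.03,.013))"
```

```text
at [0.417  0.0291 0.1287] th 1.805 tilt [-0.001  0.    -1.   ] F [ 0.4  0.2 -1.8] w 0.0518 t 15.4
-> [0.42  0.03  0.013] yaw 0.000 (0) then d [  0.2   3.2 115.7] dist 116
```

View pics/crop4.png

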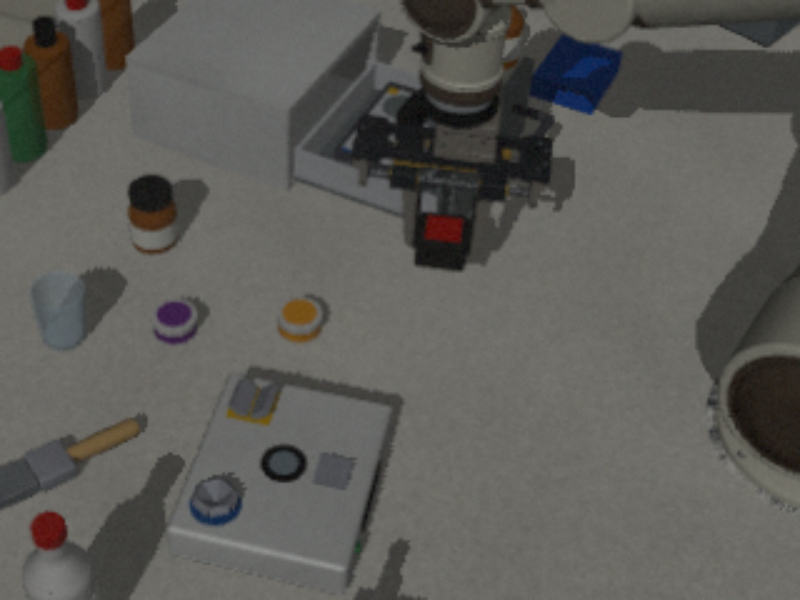

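Call:
move_arm(
  plan=[
    {"dx": 0,"dy": 0,"dz": 30,"yaw": 0,"grip": 0.3},
    {"dx": 0,"dy": 0,"dz": 30,"yaw": 0,"grip": 0.3},
    {"dx": 0,"dy": 0,"dz": 30,"yaw": 0,"grip": 0.3},
    {"dx": 0,"dy": 0,"dz": 15,"yaw": 0,"grip": 0.3},
    {"dx": 0,"dy": 0,"dz": 10,"yaw": 0,"grip": 0.3},
    {"dx": 0,"dy": 0,"dz": 0,"yaw": 0,"grip": 0.3},
    {"dx": 0,"dy": 0,"dz": 0,"yaw": 0,"grip": 0.3},
    {"dx": 0,"dy": 0,"dz": 0,"yaw": 0,"grip": 0.9},
    {"dx": 0,"dy": 0,"dz": 0,"yaw": 0,"grip": 0.9},
    {"dx": 0,"dy": 0,"dz": 0,"yaw": 0,"grip": 0.9},
  ],
)

```text
time: 16.4
ee_pos: [0.4177, 0.0281, 0.0147]
tool_rot: [1.947, 2.464, 0.001]
wrist_force: [-0.3, 0.7, -0.2]
gripper_width: 0.0739
```

Call:
move_arm(
  plan=[
    {"dx": 0,"dy": 0,"dz": -20,"yaw": 0,"grip": 0.9},
    {"dx": 0,"dy": 0,"dz": -40,"yaw": 0,"grip": 0.9},
    {"dx": 0,"dy": 0,"dz": -40,"yaw": 0,"grip": 0.9},
    {"dx": 0,"dy": 0,"dz": -40,"yaw": 0,"grip": 0.7},
    {"dx": 0,"dy": 0,"dz": -40,"yaw": 0.1,"grip": 0.7},
    {"dx": 0,"dy": 0,"dz": -20,"yaw": 0.1,"grip": 0.7},
    {"dx": 0,"dy": 0,"dz": 0,"yaw": 0.1,"grip": 0.7},
    {"dx": 0,"dy": 0,"dz": 0,"yaw": 0,"grip": 0.7},
    {"dx": 0,"dy": 0,"dz": 0,"yaw": 0,"grip": 0.7},
    {"dx": 0,"dy": 0,"dz": 0,"yaw": 0,"grip": 0.7},
  ],
)

```text
time: 17.4
ee_pos: [0.4167, 0.0283, 0.2134]
tool_rot: [-2.292, -2.147, 0.001]
wrist_force: [1.0, -0.2, 0.2]
gripper_width: 0.0647
```

```bash
python3 -c "
from h import *
legs((.5455,-.243,.213,1.515),(.5455,-.243,.054,1.515))"
```

```text
at [0.4167 0.0283 0.2134] th 1.505 tilt [-0.001  0.    -1.   ] F [ 1.  -0.2  0.2] w 0.0647 t 17.4
-> [ 0.546 -0.243  0.213  1.515] yaw -0.010 (1) then d [-263.7  143.8    0.4] dist 300
-> [ 0.546 -0.243  0.054  1.515] yaw 0.000 (0) then d [  0.   0. 159.] dist 159
```

Call:
move_arm(
  grip_force=45,
  plan=[
    {"dx": -26.4,"dy": 14.4,"dz": 0,"yaw": -0.01,"grip": 0.6},
    {"dx": -26.4,"dy": 14.4,"dz": 0,"yaw": 0,"grip": 0.6},
    {"dx": -26.4,"dy": 14.4,"dz": 0,"yaw": 0,"grip": 0.6},
    {"dx": -26.4,"dy": 14.4,"dz": 0,"yaw": 0,"grip": 0.6},
    {"dx": -26.4,"dy": 14.4,"dz": 0,"yaw": 0,"grip": 0.6},
    {"dx": -26.4,"dy": 14.4,"dz": 0,"yaw": 0,"grip": 0.6},
    {"dx": -26.4,"dy": 14.4,"dz": 0,"yaw": 0,"grip": 0.6},
    {"dx": -26.4,"dy": 14.4,"dz": 0,"yaw": 0,"grip": 0.6},
    {"dx": -26.4,"dy": 14.4,"dz": 0,"yaw": 0,"grip": 0.6},
    {"dx": -26.4,"dy": 14.4,"dz": 0,"yaw": 0,"grip": 0.6},
  ],
)

```text
time: 18.4
ee_pos: [0.5457, -0.2446, 0.2131]
tool_rot: [-2.281, -2.157, 0.0]
wrist_force: [0.3, -0.3, -0.5]
gripper_width: 0.0549
```

Call:
move_arm(
  plan=[
    {"dx": 0,"dy": 0,"dz": 30,"yaw": 0,"grip": 0.6},
    {"dx": 0,"dy": 0,"dz": 35,"yaw": 0,"grip": 0.6},
    {"dx": 0,"dy": 0,"dz": 35,"yaw": 0,"grip": 0.6},
    {"dx": 0,"dy": 0,"dz": 25,"yaw": 0,"grip": 0.6},
    {"dx": 0,"dy": 0,"dz": 20,"yaw": 0,"grip": 0.6},
    {"dx": 0,"dy": 0,"dz": 14,"yaw": 0,"grip": 0.6},
    {"dx": 0,"dy": 0,"dz": 0,"yaw": 0,"grip": 0.6},
    {"dx": 0,"dy": 0,"dz": 0,"yaw": 0,"grip": 0.6},
    {"dx": 0,"dy": 0,"dz": 0,"yaw": 0,"grip": 0.6},
    {"dx": 0,"dy": 0,"dz": 0,"yaw": 0,"grip": 0.6},
  ],
)

```text
time: 19.4
ee_pos: [0.5465, -0.2442, 0.0565]
tool_rot: [2.282, 2.156, 0.001]
wrist_force: [-0.5, -0.1, 0.1]
gripper_width: 0.0553
```

Call:
move_arm(
  plan=[
    {"dx": 0,"dy": 0,"dz": 0,"yaw": 0,"grip": 0.05},
    {"dx": 0,"dy": 0,"dz": 0,"yaw": 0,"grip": 0.05},
    {"dx": 0,"dy": 0,"dz": 0,"yaw": 0,"grip": 0.05},
    {"dx": 0,"dy": 0,"dz": 0,"yaw": 0,"grip": 0.05},
    {"dx": 0,"dy": 0,"dz": 0,"yaw": 0,"grip": 0.05},
    {"dx": 0,"dy": 0,"dz": 0,"yaw": 0,"grip": 0.05},
    {"dx": 0,"dy": 0,"dz": 0,"yaw": 0,"grip": 0.05},
    {"dx": 0,"dy": 0,"dz": 0,"yaw": 0,"grip": 0.05},
    {"dx": 0,"dy": 0,"dz": 0,"yaw": 0,"grip": 0.05},
    {"dx": 0,"dy": 0,"dz": 0,"yaw": 0,"grip": 0.05},
  ],
)

```text
time: 20.4
ee_pos: [0.5457, -0.2437, 0.0552]
tool_rot: [2.284, 2.157, 0.0]
wrist_force: [0.3, -0.0, 0.4]
gripper_width: 0.0216
```

Call:
move_arm(
  plan=[
    {"dx": 0,"dy": 0,"dz": -5,"yaw": 0,"grip": 0.05},
    {"dx": 0,"dy": 0,"dz": -10,"yaw": 0,"grip": 0.05},
    {"dx": 0,"dy": 0,"dz": -20,"yaw": 0,"grip": 0.05},
    {"dx": 0,"dy": 0,"dz": -20,"yaw": 0,"grip": 0.05},
    {"dx": 0,"dy": 0,"dz": -20,"yaw": 0,"grip": 0.05},
    {"dx": 0,"dy": 0,"dz": -20,"yaw": 0,"grip": 0.05},
    {"dx": 0,"dy": 0,"dz": -15,"yaw": 0,"grip": 0.05},
    {"dx": 0,"dy": 0,"dz": -5,"yaw": 0,"grip": 0.05},
    {"dx": 0,"dy": 0,"dz": 0,"yaw": 0,"grip": 0.05},
    {"dx": 0,"dy": 0,"dz": 0,"yaw": 0,"grip": 0.05},
  ],
)

```text
time: 21.4
ee_pos: [0.5449, -0.2432, 0.1689]
tool_rot: [-2.282, -2.156, 0.001]
wrist_force: [-0.3, -0.0, -6.6]
gripper_width: 0.0216
```

```bash
python3 -c "
from h import *
legs((.474,.289,.17))
im=read_camera('side');
cv2.imwrite('pics/crop5.png',cv2.resize(im[80:240,260:460],(750,600),interpolation=2)[:,:,::-1])"
```

```text
at [ 0.5449 -0.2432  0.1689] th 1.514 tilt [-0.002  0.001 -1.   ] F [-0.3 -0.  -6.6] w 0.0216 t 21.4
-> [0.474 0.289 0.17 ] yaw 0.000 (0) then d [ 527.3 -101.2   -1.1] dist 537
```

View pics/crop5.png

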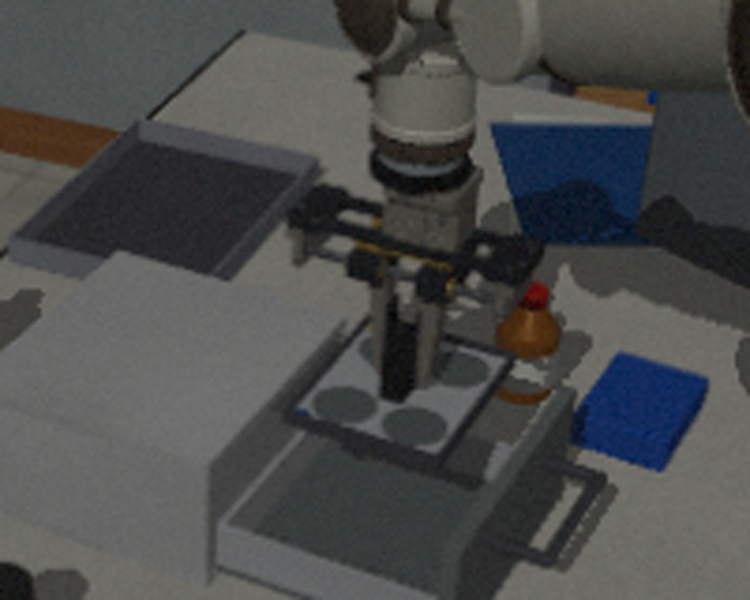

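Call:
move_arm(
  plan=[
    {"dx": 15,"dy": -3,"dz": 0,"yaw": 0,"grip": 0.05},
    {"dx": 25,"dy": -4.8,"dz": 0,"yaw": 0,"grip": 0.05},
    {"dx": 27,"dy": -5.2,"dz": 0,"yaw": 0,"grip": 0.05},
    {"dx": 27,"dy": -5.2,"dz": 0,"yaw": 0,"grip": 0.05},
    {"dx": 27,"dy": -5.2,"dz": 0,"yaw": 0,"grip": 0.05},
    {"dx": 27,"dy": -5.2,"dz": 0,"yaw": 0,"grip": 0.05},
    {"dx": 27,"dy": -5.2,"dz": 0,"yaw": 0,"grip": 0.05},
    {"dx": 27,"dy": -5.2,"dz": 0,"yaw": 0,"grip": 0.05},
    {"dx": 27,"dy": -5.2,"dz": 0,"yaw": 0,"grip": 0.05},
    {"dx": 27,"dy": -5.2,"dz": 0,"yaw": 0,"grip": 0.05},
  ],
)

```text
time: 22.45
ee_pos: [0.5096, 0.0168, 0.1694]
tool_rot: [-2.282, -2.157, 0.001]
wrist_force: [-0.2, 0.0, -6.0]
gripper_width: 0.0216
```

Call:
move_arm(
  plan=[
    {"dx": 27,"dy": -5.2,"dz": 0,"yaw": 0,"grip": 0.05},
    {"dx": 27,"dy": -5.2,"dz": 0,"yaw": 0,"grip": 0.05},
    {"dx": 27,"dy": -5.2,"dz": 0,"yaw": 0,"grip": 0.05},
    {"dx": 27,"dy": -5.2,"dz": 0,"yaw": 0,"grip": 0.05},
    {"dx": 27,"dy": -5.2,"dz": 0,"yaw": 0,"grip": 0.05},
    {"dx": 27,"dy": -5.2,"dz": 0,"yaw": 0,"grip": 0.05},
    {"dx": 27,"dy": -5.2,"dz": 0,"yaw": 0,"grip": 0.05},
    {"dx": 27,"dy": -5.2,"dz": 0,"yaw": 0,"grip": 0.05},
    {"dx": 25,"dy": -4.8,"dz": 0,"yaw": 0,"grip": 0.05},
    {"dx": 15,"dy": -3,"dz": 0,"yaw": 0,"grip": 0.05},
  ],
)

```text
time: 23.45
ee_pos: [0.4744, 0.2752, 0.1694]
tool_rot: [-2.281, -2.158, 0.002]
wrist_force: [-0.5, -0.8, -6.5]
gripper_width: 0.0216
```

Call:
move_arm(
  plan=[
    {"dx": 15.5,"dy": -3,"dz": 0,"yaw": -0.05,"grip": 0.05},
    {"dx": 0,"dy": 0,"dz": 10,"yaw": -0.085,"grip": 0.05},
    {"dx": 0,"dy": 0,"dz": 15,"yaw": -0.08,"grip": 0.05},
    {"dx": 0,"dy": 0,"dz": 15,"yaw": 0,"grip": 0.05},
    {"dx": 0,"dy": 0,"dz": 0,"yaw": 0,"grip": 0.05},
    {"dx": 0,"dy": 0,"dz": 0,"yaw": 0,"grip": 0.05},
    {"dx": 0,"dy": 0,"dz": 0,"yaw": 0,"grip": 0.05},
    {"dx": 0,"dy": 0,"dz": 0,"yaw": 0,"grip": 0.05},
    {"dx": 0,"dy": 0,"dz": 0,"yaw": 0,"grip": 0.05},
    {"dx": 0,"dy": 0,"dz": 0,"yaw": 0,"grip": 0.05},
  ],
)

```text
time: 24.45
ee_pos: [0.4743, 0.2889, 0.1305]
tool_rot: [2.039, 2.389, 0.001]
wrist_force: [0.2, -0.6, -5.9]
gripper_width: 0.0217
```

```bash
python3 -c "
from h import *
legs((.474,.289,.1,1.729))
o=[]
for n,(a,b,c,d) in dict(top=(220,330,160,280),side=(260,410,240,400)).items():
    im=read_camera(n);cv2.imwrite(f'pics/{n}6.png',im[:,:,::-1]);o.append(cv2.resize(im[a:b,c:d],(400,int(400*(b-a)/(d-c))),interpolation=2))
h=max(i.shape[0] for i in o);z=np.zeros((h,800,3),np.uint8)
z[:o[0].shape[0],:400]=o[0];z[:o[1].shape[0],400:]=o[1]
cv2.imwrite('pics/crop6.png',z[:,:,::-1])"
```

```text
at [0.4743 0.2889 0.1305] th 1.729 tilt [ 0.001  0.    -1.   ] F [ 0.2 -0.6 -5.9] w 0.0217 t 24.4
-> [0.474 0.289 0.1   1.729] yaw -0.000 (1) then d [ 0.1 -0.2 30.5] dist 31
```

View pics/crop6.png

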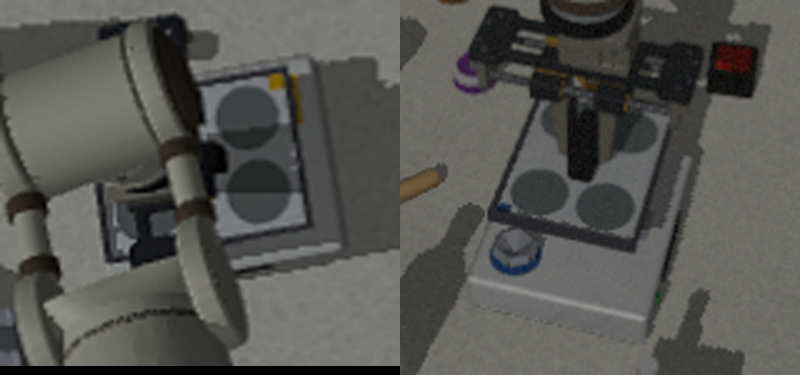

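```bash
python3 -c "
from h import *
zz=.0913+.026
t=ray('top',np.array([(249,117),(260,190)])/3.333+[160,220]-.35,zz)
s=ray('side',(np.array([(539,191),(605,206)])-[400,0])/2.5+[240,260]-.3,zz)
for p,m in (((.03,-.045),t[0]),((-.03,-.045),t[1]),((.03,.045),s[0]),((-.03,.045),s[1])):
    w=P(*p,zz,.4743,.2889,.158); print(p,((m-w)*1000).round(1))
# seats vs. side camera
b=cv2.imread('pics/side4.png')[:,:,::-1]
S=np.array([(215,492),(254,394),(334,470)])/2.5+[200,160]-.3
for p,m,z in (((.048,.062),S[0],.062),((.048,-.062),S[1],.062),((-.048,0),S[2],.0507)):
    print(((ray('side',m,z)[0]-P(*p,z,.474,.289,.158))*1000).round(1))
"
```

```text
(0.03, -0.045) [-0.4 -2.8 -0. ]
(-0.03, -0.045) [ 0.1 -2.5 -0. ]
(0.03, 0.045) [-2.4 -2.3  0. ]
(-0.03, 0.045) [-3. -2. -0.]
[-2.8  0.8  0. ]
[-3.8  2.7  0. ]
[-3.1  0.9  0. ]
```

Call:
move_arm(
  plan=[
    {"dx": 3,"dy": 0.4,"dz": 0,"yaw": 0,"grip": 0.05},
    {"dx": 0,"dy": 0,"dz": 10,"yaw": 0,"grip": 0.05},
    {"dx": 0,"dy": 0,"dz": 10,"yaw": 0,"grip": 0.05},
    {"dx": 0,"dy": 0,"dz": 6,"yaw": 0,"grip": 0.05},
    {"dx": 0,"dy": 0,"dz": 4,"yaw": 0,"grip": 0.05},
    {"dx": 0,"dy": 0,"dz": 3,"yaw": 0,"grip": 0.05},
    {"dx": 0,"dy": 0,"dz": 3,"yaw": 0,"grip": 0.05},
    {"dx": 0,"dy": 0,"dz": 2,"yaw": 0,"grip": 0.05},
    {"dx": 0,"dy": 0,"dz": 0,"yaw": 0,"grip": 0.05},
    {"dx": 0,"dy": 0,"dz": 0,"yaw": 0,"grip": 0.05},
  ],
)

```text
time: 25.55
ee_pos: [0.4741, 0.2919, 0.0923]
tool_rot: [2.039, 2.39, 0.0]
wrist_force: [0.4, 0.3, -4.9]
gripper_width: 0.0216
```

Nearly no contact yet; lower a bit more, then release with low force.

Call:
move_arm(
  plan=[
    {"dx": 0,"dy": 0,"dz": 1,"yaw": 0,"grip": 0.05},
    {"dx": 0,"dy": 0,"dz": 1,"yaw": 0,"grip": 0.05},
    {"dx": 0,"dy": 0,"dz": 0,"yaw": 0,"grip": 0.05},
    {"dx": 0,"dy": 0,"dz": 0,"yaw": 0,"grip": 0.05},
    {"dx": 0,"dy": 0,"dz": 0,"yaw": 0,"grip": 0.05},
    {"dx": 0,"dy": 0,"dz": 0,"yaw": 0,"grip": 0.05},
    {"dx": 0,"dy": 0,"dz": 0,"yaw": 0,"grip": 0.05},
    {"dx": 0,"dy": 0,"dz": 0,"yaw": 0,"grip": 0.05},
    {"dx": 0,"dy": 0,"dz": 0,"yaw": 0,"grip": 0.05},
    {"dx": 0,"dy": 0,"dz": 0,"yaw": 0,"grip": 0.05},
  ],
)

```text
time: 26.55
ee_pos: [0.4743, 0.292, 0.0904]
tool_rot: [2.039, 2.389, 0.001]
wrist_force: [2.6, 1.9, -4.3]
gripper_width: 0.0214
```

Call:
move_arm(
  plan=[
    {"dx": 0,"dy": 0,"dz": 0.5,"yaw": 0,"grip": 0.05},
    {"dx": 0,"dy": 0,"dz": 0,"yaw": 0,"grip": 0.05},
    {"dx": 0,"dy": 0,"dz": 0,"yaw": 0,"grip": 0.5},
    {"dx": 0,"dy": 0,"dz": 0,"yaw": 0,"grip": 0.5},
    {"dx": 0,"dy": 0,"dz": 0,"yaw": 0,"grip": 0.5},
    {"dx": 0,"dy": 0,"dz": 0,"yaw": 0,"grip": 0.5},
    {"dx": 0,"dy": 0,"dz": -10,"yaw": 0,"grip": 0.5},
    {"dx": 0,"dy": 0,"dz": -30,"yaw": 0,"grip": 0.5},
    {"dx": 0,"dy": 0,"dz": -40,"yaw": 0,"grip": 0.5},
    {"dx": 0,"dy": 0,"dz": -40,"yaw": 0,"grip": 0.5},
  ],
)

```text
time: 27.55
ee_pos: [0.4735, 0.2917, 0.2114]
tool_rot: [-2.039, -2.39, 0.001]
wrist_force: [1.3, 0.4, -0.3]
gripper_width: 0.0458
```

Call:
move_arm(
  plan=[
    {"dx": -35,"dy": 0,"dz": 0,"yaw": 0,"grip": 0.9},
    {"dx": -35,"dy": 0,"dz": 0,"yaw": 0,"grip": 0.9},
    {"dx": -35,"dy": 0,"dz": 0,"yaw": 0,"grip": 0.9},
    {"dx": -35,"dy": 0,"dz": 0,"yaw": 0,"grip": 0.9},
    {"dx": -35,"dy": 0,"dz": 0,"yaw": 0,"grip": 0.9},
    {"dx": -35,"dy": 0,"dz": 0,"yaw": 0,"grip": 0.9},
    {"dx": -35,"dy": 0,"dz": 0,"yaw": 0,"grip": 0.9},
    {"dx": -35,"dy": 0,"dz": 0,"yaw": 0,"grip": 0.9},
    {"dx": -35,"dy": 0,"dz": 0,"yaw": 0,"grip": 0.9},
    {"dx": -20,"dy": 0,"dz": 0,"yaw": 0,"grip": 0.9},
  ],
)

```text
time: 28.55
ee_pos: [0.5269, -0.0415, 0.2106]
tool_rot: [2.041, 2.387, -0.0]
wrist_force: [0.5, 0.2, -0.7]
gripper_width: 0.0824
```

```bash
cat > duo.py <<'E'
from h import *
def duo(tag,boxes):
    o=[]
    for n,(a,b,c,d) in boxes.items():
        im=read_camera(n);cv2.imwrite(f'pics/{n}{tag}.png',im[:,:,::-1]);o.append(cv2.resize(im[a:b,c:d],(400,int(400*(b-a)/(d-c))),interpolation=2))
        for c in ('amber','purple','red'):
            for b in blobs(im,c,20): print(n,c,b,ray(n,b[0],.024 if c!='red' else .034).round(4))
    h=max(i.shape[0] for i in o);z=np.zeros((h,800,3),np.uint8)
    z[:o[0].shape[0],:400]=o[0];z[:o[1].shape[0],400:]=o[1]
    cv2.imwrite(f'pics/crop{tag}.png',z[:,:,::-1])
E
python3 -c "
from duo import *
legs()
duo(7,dict(top=(225,315,172,272),side=(290,410,250,370)))"
```

```text
at [ 0.5269 -0.0415  0.2106] th 1.727 tilt [ 0.001 -0.001 -1.   ] F [ 0.5  0.2 -0.7] w 0.0824 t 28.6
top amber (array([297.1, 243.7]), np.int32(110)) [[0.55   0.0837 0.024 ]]
top purple (array([276. , 202.3]), np.int32(118)) [[0.6715 0.1432 0.024 ]]
top red (array([343.3,  75.2]), np.int32(62)) [[ 1.0517 -0.0596  0.034 ]]
top red (array([397.7,  74.2]), np.int32(59)) [[ 1.0513 -0.2214  0.034 ]]
top red (array([129.8, 229.2]), np.int32(64)) [[0.6001 0.564  0.034 ]]
side amber (array([319. , 283.9]), np.int32(33)) [[0.5497 0.0816 0.024 ]]
side purple (array([269.1, 285.1]), np.int32(97)) [[0.67   0.1424 0.024 ]]
side purple (array([269.7, 294.8]), np.int32(27)) [[0.6515 0.1733 0.024 ]]
```

View pics/crop7.png

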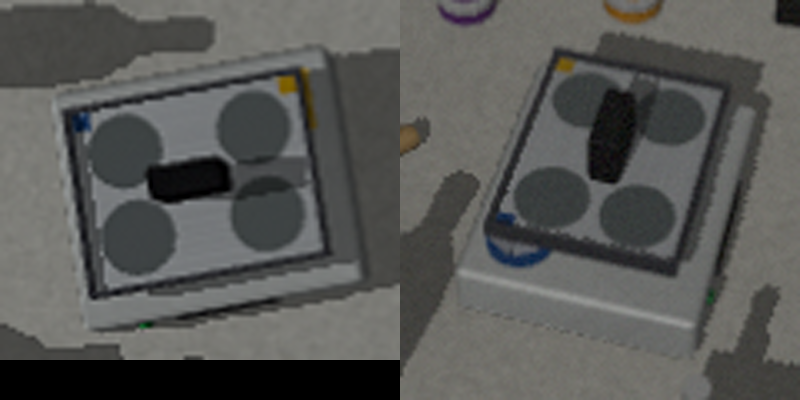

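```bash
python3 -c "
from h import *
t=ray('top',np.array([(125,150),(253,125),(139,238),(267,212)])/4+[172,225]-.37,.0767)
s=ray('side',(np.array([(551,197),(590,99),(637,216),(668,116)])-[400,0])/3.333+[250,290]-.35,.0767)
m=np.array([(.03,.045),(.03,-.045),(-.03,.045),(-.03,-.045)])
for q in (t,s):
  f=lambda v:(np.array([P(*a,0,*v)[:2] for a in m])-q[:,:2]).ravel()
  r=least_squares(f,[.474,.289,.158]);print(r.x.round(4),(r.fun*1000).round(1))
legs()
"
```

```text
[0.4744 0.2911 0.1753] [-0.6  0.3 -0.5  0.   0.8  0.3  0.3 -0.5]
[0.4716 0.2903 0.1583] [-0.1 -0.6  1.   0.7  0.2 -0.2 -1.2  0. ]
at [ 0.527  -0.0413  0.2104] th 1.725 tilt [ 0.001 -0.001 -1.   ] F [1.1 0.3 0.3] w 0.0830 t 28.6
```

Call:
move_arm(
  plan=[
    {"dx": 33.5,"dy": 0,"dz": 0,"yaw": 0,"grip": 0},
    {"dx": 33.5,"dy": 0,"dz": 0,"yaw": 0,"grip": 0},
    {"dx": 33.5,"dy": 0,"dz": 0,"yaw": 0,"grip": 0},
    {"dx": 33.5,"dy": 0,"dz": 0,"yaw": 0,"grip": 0},
    {"dx": 33.5,"dy": 0,"dz": 0,"yaw": 0,"grip": 0},
    {"dx": 33.5,"dy": 0,"dz": 0,"yaw": 0,"grip": 0},
    {"dx": 33.5,"dy": 0,"dz": 0,"yaw": 0,"grip": 0},
    {"dx": 33.5,"dy": 0,"dz": 0,"yaw": 0,"grip": 0},
    {"dx": 33.5,"dy": -1,"dz": 0,"yaw": 0,"grip": 0},
    {"dx": 33.5,"dy": -1,"dz": 0,"yaw": 0,"grip": 0},
  ],
)

```text
time: 29.65
ee_pos: [0.4708, 0.2939, 0.2103]
tool_rot: [-2.038, -2.391, -0.001]
wrist_force: [-0.1, 0.4, 0.3]
gripper_width: 0.0047
```

Call:
move_arm(
  plan=[
    {"dx": 0,"dy": 0,"dz": 30,"yaw": 0,"grip": 0},
    {"dx": 0,"dy": 0,"dz": 30,"yaw": 0,"grip": 0},
    {"dx": 0,"dy": 0,"dz": 15,"yaw": 0,"grip": 0},
    {"dx": 0,"dy": 0,"dz": 5,"yaw": 0,"grip": 0},
    {"dx": 0,"dy": 0,"dz": 5,"yaw": 0,"grip": 0},
    {"dx": 0,"dy": 0,"dz": 2,"yaw": 0,"grip": 0},
    {"dx": 0,"dy": 0,"dz": 0,"yaw": 0,"grip": 0},
    {"dx": 0,"dy": 0,"dz": 0,"yaw": 0,"grip": 0},
    {"dx": 0,"dy": 0,"dz": 0,"yaw": 0,"grip": 0},
    {"dx": 0,"dy": 0,"dz": 0,"yaw": 0,"grip": 0},
  ],
)

```text
time: 30.65
ee_pos: [0.4722, 0.2916, 0.123]
tool_rot: [2.039, 2.389, 0.001]
wrist_force: [-1.1, -0.1, -0.1]
gripper_width: 0.0003
```

Call:
move_arm(
  plan=[
    {"dx": 0,"dy": 0,"dz": 0.7,"yaw": 0,"grip": 0},
    {"dx": 0,"dy": 0,"dz": 0.6,"yaw": 0,"grip": 0},
    {"dx": 0,"dy": 0,"dz": 0,"yaw": 0,"grip": 0},
    {"dx": 0,"dy": 0,"dz": 0,"yaw": 0,"grip": 0},
    {"dx": 0,"dy": 0,"dz": 0,"yaw": 0,"grip": 0},
    {"dx": 0,"dy": 0,"dz": 0,"yaw": 0,"grip": 0},
    {"dx": 0,"dy": 0,"dz": 0,"yaw": 0,"grip": 0},
    {"dx": 0,"dy": 0,"dz": 0,"yaw": 0,"grip": 0},
    {"dx": 0,"dy": 0,"dz": 0,"yaw": 0,"grip": 0},
    {"dx": 0,"dy": 0,"dz": 0,"yaw": 0,"grip": 0},
  ],
)

```text
time: 31.65
ee_pos: [0.472, 0.2915, 0.1213]
tool_rot: [-2.039, -2.39, 0.0]
wrist_force: [0.4, -0.2, 0.0]
gripper_width: 0.0003
```

Call:
move_arm(
  plan=[
    {"dx": 0,"dy": 0,"dz": 0.5,"yaw": 0,"grip": 0},
    {"dx": 0,"dy": 0,"dz": 0.5,"yaw": 0,"grip": 0},
    {"dx": 0,"dy": 0,"dz": 0,"yaw": 0,"grip": 0},
    {"dx": 0,"dy": 0,"dz": 0,"yaw": 0,"grip": 0},
    {"dx": 0,"dy": 0,"dz": 0,"yaw": 0,"grip": 0},
    {"dx": 0,"dy": 0,"dz": 0,"yaw": 0,"grip": 0},
    {"dx": 0,"dy": 0,"dz": 0,"yaw": 0,"grip": 0},
    {"dx": 0,"dy": 0,"dz": 0,"yaw": 0,"grip": 0},
    {"dx": 0,"dy": 0,"dz": 0,"yaw": 0,"grip": 0},
    {"dx": 0,"dy": 0,"dz": 0,"yaw": 0,"grip": 0},
  ],
)

```text
time: 32.65
ee_pos: [0.4721, 0.2916, 0.1208]
tool_rot: [2.039, 2.39, 0.0]
wrist_force: [-1.4, -1.7, 5.3]
gripper_width: 0.0003
```

```bash
python3 -c "
from h import *
a=P(.03,-.045,0,.4735,.2908,.163)[:2];b=P(-.03,.045,0,.4735,.2908,.163)[:2];print(a,b)
t=1.734
legs((.4721,.2916,.16,t),(.55,.0827,.16,t),(.55,.0827,.01,t),(.55,.0827,.14,t),(*a,.14,t),(*a,.0872,t),(*a,.16,t),(.671,.1428,.16,t),(.671,.1428,.01,t),(.671,.1428,.14,t),(*b,.14,t),(*b,.0872,t))
"
```

```text
[0.51040491 0.25126486] [0.43659509 0.33033514]
at [0.4721 0.2916 0.1208] th 1.729 tilt [ 0.  0. -1.] F [-1.4 -1.7  5.3] w 0.0003 t 32.6
-> [0.472 0.292 0.16  1.734] yaw -0.005 (1) then d [  0.    0.  -39.2] dist 39
-> [0.55  0.083 0.16  1.734] yaw 0.000 (0) then d [-218.8   42.9   -0. ] dist 223
-> [0.55  0.083 0.01  1.734] yaw 0.000 (0) then d [  0.   0. 150.] dist 150
-> [0.55  0.083 0.14  1.734] yaw 0.000 (0) then d [   0.    0. -130.] dist 130
-> [0.51  0.251 0.14  1.734] yaw 0.000 (0) then d [172.8 -11.7  -0. ] dist 173
-> [0.51  0.251 0.087 1.734] yaw 0.000 (0) then d [ 0.   0.  52.8] dist 53
-> [0.51  0.251 0.16  1.734] yaw 0.000 (0) then d [  0.    0.  -72.8] dist 73
-> [0.671 0.143 0.16  1.734] yaw 0.000 (0) then d [-133.1  140.8   -0. ] dist 194
-> [0.671 0.143 0.01  1.734] yaw 0.000 (0) then d [  0.   0. 150.] dist 150
-> [0.671 0.143 0.14  1.734] yaw 0.000 (0) then d [   0.    0. -130.] dist 130
-> [0.437 0.33  0.14  1.734] yaw 0.000 (0) then d [ 223.1 -200.8   -0. ] dist 300
-> [0.437 0.33  0.087 1.734] yaw 0.000 (0) then d [ 0.   0.  52.8] dist 53
```

Call:
move_arm(
  plan=[
    {"dx": 0,"dy": 0,"dz": -19,"yaw": -0.005,"grip": 0},
    {"dx": 0,"dy": 0,"dz": -20,"yaw": 0,"grip": 0.5},
    {"dx": -27.4,"dy": 5.4,"dz": 0,"yaw": 0,"grip": 0.85},
    {"dx": -27.4,"dy": 5.4,"dz": 0,"yaw": 0,"grip": 0.85},
    {"dx": -27.4,"dy": 5.4,"dz": 0,"yaw": 0,"grip": 0.85},
    {"dx": -27.4,"dy": 5.4,"dz": 0,"yaw": 0,"grip": 0.85},
    {"dx": -27.4,"dy": 5.4,"dz": 0,"yaw": 0,"grip": 0.85},
    {"dx": -27.4,"dy": 5.4,"dz": 0,"yaw": 0,"grip": 0.85},
    {"dx": -27.4,"dy": 5.4,"dz": 0,"yaw": 0,"grip": 0.85},
    {"dx": -27.4,"dy": 5.4,"dz": 0,"yaw": 0,"grip": 0.85},
  ],
)

```text
time: 33.65
ee_pos: [0.5504, 0.0811, 0.1589]
tool_rot: [-2.033, -2.395, 0.0]
wrist_force: [-0.2, -0.2, 0.1]
gripper_width: 0.0704
```

```bash
python3 -c "
from duo import *
legs((.55,.0827,.01,1.734))
duo(8,dict(top=(225,315,172,272),side=(240,400,220,380)))"
```

```text
at [0.5504 0.0811 0.1589] th 1.734 tilt [-0.  0. -1.] F [-0.2 -0.2  0.1] w 0.0704 t 33.6
-> [0.55  0.083 0.01  1.734] yaw -0.000 (1) then d [ 1.600e+00 -1.000e-01  1.489e+02] dist 149
top red (array([343.2,  75.2]), np.int32(63)) [[ 1.0517 -0.0593  0.034 ]]
top red (array([397.7,  74.3]), np.int32(61)) [[ 1.051  -0.2214  0.034 ]]
top red (array([129.9, 229.3]), np.int32(63)) [[0.5998 0.5637 0.034 ]]
top red (array([516.5, 250. ]), np.int32(71)) [[ 0.518  -0.5357  0.034 ]]
top red (array([317.4, 290. ]), np.int32(139)) [[0.4172 0.028  0.034 ]]
side purple (array([269.1, 285.1]), np.int32(95)) [[0.67   0.1424 0.024 ]]
side purple (array([269.6, 294.7]), np.int32(28)) [[0.6519 0.1731 0.024 ]]
```

Call:
move_arm(
  grip_force=25,
  plan=[
    {"dx": 1,"dy": 0,"dz": 30,"yaw": 0,"grip": 0.85},
    {"dx": 0,"dy": 0,"dz": 35,"yaw": 0,"grip": 0.85},
    {"dx": 0,"dy": 0,"dz": 35,"yaw": 0,"grip": 0.85},
    {"dx": 0,"dy": 0,"dz": 30,"yaw": 0,"grip": 0.85},
    {"dx": 0,"dy": 0,"dz": 19,"yaw": 0,"grip": 0.85},
    {"dx": 0,"dy": 0,"dz": 0,"yaw": 0,"grip": 0.85},
    {"dx": 0,"dy": 0,"dz": 0,"yaw": 0,"grip": 0.3},
    {"dx": 0,"dy": 0,"dz": 0,"yaw": 0,"grip": 0.3},
    {"dx": 0,"dy": 0,"dz": 0,"yaw": 0,"grip": 0.3},
    {"dx": 0,"dy": 0,"dz": 0,"yaw": 0,"grip": 0.3},
  ],
)

```text
time: 34.75
ee_pos: [0.551, 0.0832, 0.0116]
tool_rot: [2.032, 2.393, 0.002]
wrist_force: [-1.4, -0.3, 4.0]
gripper_width: 0.049
```

Call:
move_arm(
  plan=[
    {"dx": 0,"dy": 0,"dz": 0,"yaw": 0,"grip": 0.3},
    {"dx": 0,"dy": 0,"dz": 0,"yaw": 0,"grip": 0.3},
    {"dx": 0,"dy": 0,"dz": -10,"yaw": 0,"grip": 0.3},
    {"dx": 0,"dy": 0,"dz": -20,"yaw": 0,"grip": 0.3},
    {"dx": 0,"dy": 0,"dz": -25,"yaw": 0,"grip": 0.3},
    {"dx": 0,"dy": 0,"dz": -25,"yaw": 0,"grip": 0.3},
    {"dx": 0,"dy": 0,"dz": -25,"yaw": 0,"grip": 0.3},
    {"dx": 0,"dy": 0,"dz": -25,"yaw": 0,"grip": 0.3},
    {"dx": 0,"dy": 0,"dz": 0,"yaw": 0,"grip": 0.3},
    {"dx": 0,"dy": 0,"dz": 0,"yaw": 0,"grip": 0.3},
  ],
)

```text
time: 35.75
ee_pos: [0.5499, 0.0832, 0.1401]
tool_rot: [2.033, 2.395, 0.0]
wrist_force: [0.1, 0.1, -1.0]
gripper_width: 0.0489
```

Call:
move_arm(
  plan=[
    {"dx": 12,"dy": -0.8,"dz": 0,"yaw": 0,"grip": 0.3},
    {"dx": 22,"dy": -1.5,"dz": 0,"yaw": 0,"grip": 0.3},
    {"dx": 25,"dy": -1.7,"dz": 0,"yaw": 0,"grip": 0.3},
    {"dx": 25,"dy": -1.7,"dz": 0,"yaw": 0,"grip": 0.3},
    {"dx": 25,"dy": -1.7,"dz": 0,"yaw": 0,"grip": 0.3},
    {"dx": 25,"dy": -1.7,"dz": 0,"yaw": 0,"grip": 0.3},
    {"dx": 25,"dy": -1.7,"dz": 0,"yaw": 0,"grip": 0.3},
    {"dx": 13.5,"dy": -0.9,"dz": 10,"yaw": 0,"grip": 0.3},
    {"dx": 0,"dy": 0,"dz": 10,"yaw": 0,"grip": 0.3},
    {"dx": 0,"dy": 0,"dz": 0,"yaw": 0,"grip": 0.3},
  ],
)

```text
time: 36.75
ee_pos: [0.5084, 0.2507, 0.117]
tool_rot: [-2.031, -2.393, 0.008]
wrist_force: [0.2, -0.4, -0.1]
gripper_width: 0.0492
```

```bash
python3 -c "
from duo import *
legs((.5104,.2513,.0872,1.734))
duo(9,dict(top=(225,315,172,272),side=(260,380,240,360)))"
```

```text
at [0.5084 0.2507 0.117 ] th 1.734 tilt [-0.005 -0.002 -1.   ] F [ 0.2 -0.4 -0.1] w 0.0492 t 36.8
-> [0.51  0.251 0.087 1.734] yaw 0.000 (1) then d [ 0.2  2.  29.8] dist 30
top purple (array([276. , 202.3]), np.int32(118)) [[0.6715 0.1432 0.024 ]]
top red (array([343.2,  75.2]), np.int32(64)) [[ 1.0517 -0.0593  0.034 ]]
top red (array([397.7,  74.3]), np.int32(61)) [[ 1.051  -0.2214  0.034 ]]
top red (array([129.9, 229.3]), np.int32(63)) [[0.5998 0.5637 0.034 ]]
top red (array([516.6, 250. ]), np.int32(71)) [[ 0.5179 -0.5359  0.034 ]]
top red (array([317.2, 290.7]), np.int32(121)) [[0.4152 0.0286 0.034 ]]
side purple (array([269.3, 285.5]), np.int32(86)) [[0.6688 0.1435 0.024 ]]
side purple (array([269.7, 294.7]), np.int32(29)) [[0.6517 0.173  0.024 ]]
```

View pics/crop9.png

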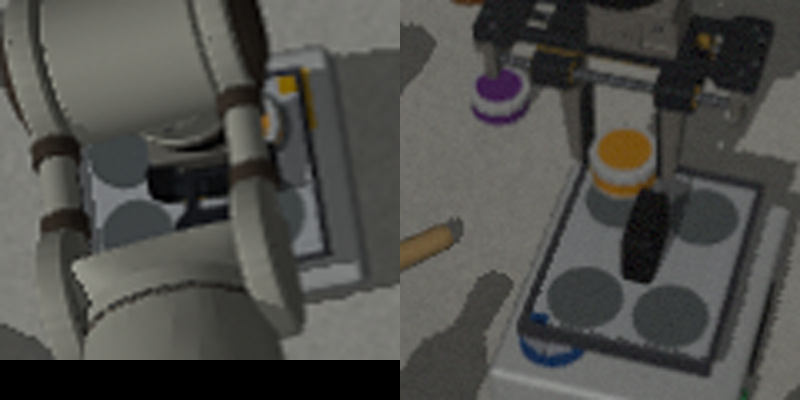

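```bash
python3 -c "
from duo import *
print(ray('side',[(225/3.333+240-.35,147/3.333+260-.35)],.1305), 'side-frame pad1', P(.03,-.045,0,.4716,.2903,.158))
legs((.5104,.2513,.0872,1.734))"
```

```text
[[0.50651697 0.24809234 0.1305    ]] side-frame pad1 [0.50830677 0.25058083 0.        ]
at [0.5099 0.2505 0.1191] th 1.733 tilt [-0.002 -0.001 -1.   ] F [ 0.7 -0.5 -0.7] w 0.0489 t 36.9
-> [0.51  0.251 0.087 1.734] yaw -0.001 (1) then d [ 0.7  0.6 31.9] dist 32
```

Call:
move_arm(
  plan=[
    {"dx": 0,"dy": 0,"dz": 10,"yaw": 0,"grip": 0.3},
    {"dx": 0,"dy": 0,"dz": 0,"yaw": 0,"grip": 0.3},
    {"dx": 0,"dy": 0,"dz": 0,"yaw": 0,"grip": 0.3},
    {"dx": 0,"dy": 0,"dz": 0,"yaw": 0,"grip": 0.3},
    {"dx": 0,"dy": 0,"dz": 0,"yaw": 0,"grip": 0.3},
    {"dx": 0,"dy": 0,"dz": 0,"yaw": 0,"grip": 0.3},
    {"dx": 0,"dy": 0,"dz": 0,"yaw": 0,"grip": 0.3},
    {"dx": 0,"dy": 0,"dz": 0,"yaw": 0,"grip": 0.3},
    {"dx": 0,"dy": 0,"dz": 0,"yaw": 0,"grip": 0.3},
    {"dx": 0,"dy": 0,"dz": 0,"yaw": 0,"grip": 0.3},
  ],
)

```text
time: 37.85
ee_pos: [0.5105, 0.2515, 0.1103]
tool_rot: [2.033, 2.395, 0.0]
wrist_force: [-0.0, 1.2, -0.2]
gripper_width: 0.049
```

Call:
move_arm(
  plan=[
    {"dx": 1,"dy": 0.5,"dz": 8,"yaw": 0,"grip": 0.3},
    {"dx": 0,"dy": 0,"dz": 8,"yaw": 0,"grip": 0.3},
    {"dx": 0,"dy": 0,"dz": 4,"yaw": 0,"grip": 0.3},
    {"dx": 0,"dy": 0,"dz": 2.5,"yaw": 0,"grip": 0.3},
    {"dx": 0,"dy": 0,"dz": 0,"yaw": 0,"grip": 0.3},
    {"dx": 0,"dy": 0,"dz": 0,"yaw": 0,"grip": 0.3},
    {"dx": 0,"dy": 0,"dz": 0,"yaw": 0,"grip": 0.3},
    {"dx": 0,"dy": 0,"dz": 0,"yaw": 0,"grip": 0.3},
    {"dx": 0,"dy": 0,"dz": 0,"yaw": 0,"grip": 0.3},
    {"dx": 0,"dy": 0,"dz": 0,"yaw": 0,"grip": 0.3},
  ],
)

```text
time: 38.85
ee_pos: [0.5106, 0.2526, 0.0879]
tool_rot: [-2.033, -2.395, 0.001]
wrist_force: [-3.3, -0.2, 4.9]
gripper_width: 0.0491
```

Call:
move_arm(
  plan=[
    {"dx": 0,"dy": 0,"dz": 0,"yaw": 0,"grip": 0.7},
    {"dx": 0,"dy": 0,"dz": 0,"yaw": 0,"grip": 0.7},
    {"dx": 0,"dy": 0,"dz": 0,"yaw": 0,"grip": 0.7},
    {"dx": 0,"dy": 0,"dz": 0,"yaw": 0,"grip": 0.7},
    {"dx": 0,"dy": 0,"dz": -15,"yaw": 0,"grip": 0.7},
    {"dx": 0,"dy": 0,"dz": -25,"yaw": 0,"grip": 0.7},
    {"dx": 0,"dy": 0,"dz": -33,"yaw": 0,"grip": 0.7},
    {"dx": -20,"dy": 20,"dz": 0,"yaw": 0,"grip": 0.85},
    {"dx": -20,"dy": 20,"dz": 0,"yaw": 0,"grip": 0.85},
    {"dx": -20,"dy": 20,"dz": 0,"yaw": 0,"grip": 0.85},
  ],
)

```text
time: 39.85
ee_pos: [0.581, 0.2028, 0.1627]
tool_rot: [2.032, 2.394, 0.003]
wrist_force: [0.3, 0.7, 0.1]
gripper_width: 0.078
```

Call:
move_arm(
  plan=[
    {"dx": -20,"dy": 20,"dz": 0,"yaw": 0,"grip": 0.85},
    {"dx": -20,"dy": 20,"dz": 0,"yaw": 0,"grip": 0.85},
    {"dx": -20,"dy": 20,"dz": 0,"yaw": 0,"grip": 0.85},
    {"dx": -14,"dy": 20,"dz": 0,"yaw": 0,"grip": 0.85},
    {"dx": 0,"dy": 0,"dz": 0,"yaw": 0,"grip": 0.85},
    {"dx": 0,"dy": 0,"dz": 0,"yaw": 0,"grip": 0.85},
    {"dx": 0,"dy": 0,"dz": 0,"yaw": 0,"grip": 0.85},
    {"dx": 0,"dy": 0,"dz": 0,"yaw": 0,"grip": 0.85},
    {"dx": 0,"dy": 0,"dz": 0,"yaw": 0,"grip": 0.85},
    {"dx": 0,"dy": 0,"dz": 0,"yaw": 0,"grip": 0.85},
  ],
)

```text
time: 40.85
ee_pos: [0.6703, 0.1435, 0.161]
tool_rot: [-2.033, -2.395, -0.0]
wrist_force: [0.4, 0.2, 0.2]
gripper_width: 0.0783
```

```bash
python3 -c "
from duo import *
legs((.671,.1428,.01,1.734))
duo(10,dict(top=(150,310,172,312),side=(260,380,240,360)))"
```

```text
at [0.6703 0.1435 0.161 ] th 1.734 tilt [ 0.  0. -1.] F [0.4 0.2 0.2] w 0.0783 t 40.9
-> [0.671 0.143 0.01  1.734] yaw 0.000 (1) then d [ -0.8   0.5 151. ] dist 151
top red (array([343.1,  75.2]), np.int32(65)) [[ 1.0517 -0.059   0.034 ]]
top red (array([397.7,  74.3]), np.int32(61)) [[ 1.051  -0.2214  0.034 ]]
top red (array([129.9, 229.2]), np.int32(64)) [[0.6001 0.5637 0.034 ]]
top red (array([516.6, 250. ]), np.int32(72)) [[ 0.5179 -0.5359  0.034 ]]
top red (array([317.4, 290. ]), np.int32(139)) [[0.4172 0.028  0.034 ]]
side purple (array([269., 285.]), np.int32(96)) [[0.6704 0.1421 0.024 ]]
side purple (array([269.6, 294.8]), np.int32(26)) [[0.6518 0.1734 0.024 ]]
```

View pics/crop10.png

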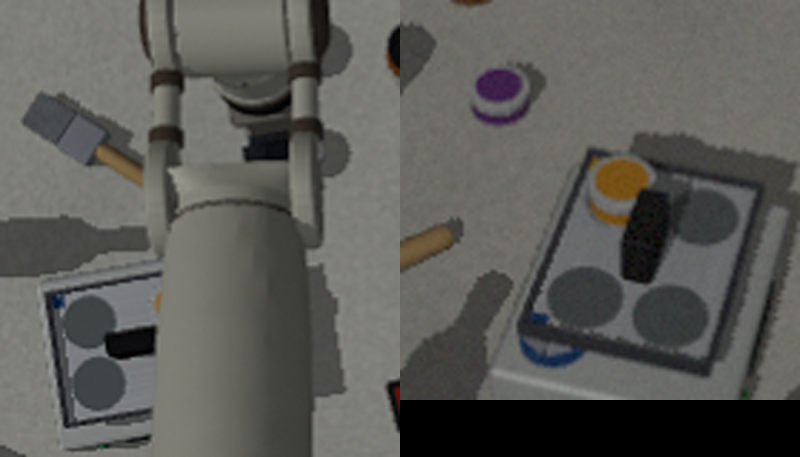

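Call:
move_arm(
  plan=[
    {"dx": -0.8,"dy": 0.5,"dz": 30,"yaw": 0,"grip": 0.85},
    {"dx": 0,"dy": 0,"dz": 35,"yaw": 0,"grip": 0.85},
    {"dx": 0,"dy": 0,"dz": 35,"yaw": 0,"grip": 0.85},
    {"dx": 0,"dy": 0,"dz": 30,"yaw": 0,"grip": 0.85},
    {"dx": 0,"dy": 0,"dz": 21,"yaw": 0,"grip": 0.85},
    {"dx": 0,"dy": 0,"dz": 0,"yaw": 0,"grip": 0.85},
    {"dx": 0,"dy": 0,"dz": 0,"yaw": 0,"grip": 0.3},
    {"dx": 0,"dy": 0,"dz": 0,"yaw": 0,"grip": 0.3},
    {"dx": 0,"dy": 0,"dz": 0,"yaw": 0,"grip": 0.3},
    {"dx": 0,"dy": 0,"dz": 0,"yaw": 0,"grip": 0.3},
  ],
)

```text
time: 41.95
ee_pos: [0.6724, 0.1425, 0.0114]
tool_rot: [2.032, 2.393, 0.003]
wrist_force: [-0.6, 0.1, 3.4]
gripper_width: 0.0494
```

Call:
move_arm(
  plan=[
    {"dx": 0,"dy": 0,"dz": 0,"yaw": 0,"grip": 0.3},
    {"dx": 0,"dy": 0,"dz": 0,"yaw": 0,"grip": 0.3},
    {"dx": 0,"dy": 0,"dz": -10,"yaw": 0,"grip": 0.3},
    {"dx": 0,"dy": 0,"dz": -20,"yaw": 0,"grip": 0.3},
    {"dx": 0,"dy": 0,"dz": -25,"yaw": 0,"grip": 0.3},
    {"dx": 0,"dy": 0,"dz": -25,"yaw": 0,"grip": 0.3},
    {"dx": 0,"dy": 0,"dz": -25,"yaw": 0,"grip": 0.3},
    {"dx": 0,"dy": 0,"dz": -25,"yaw": 0,"grip": 0.3},
    {"dx": 0,"dy": 0,"dz": -15,"yaw": 0,"grip": 0.3},
    {"dx": 0,"dy": 0,"dz": 0,"yaw": 0,"grip": 0.3},
  ],
)

```text
time: 42.95
ee_pos: [0.6728, 0.1425, 0.1578]
tool_rot: [2.031, 2.392, 0.005]
wrist_force: [0.9, 0.7, -0.2]
gripper_width: 0.0491
```

```bash
python3 -c "
from duo import *
legs((.4366,.3313,.155,1.734))"
```

```text
at [0.6728 0.1425 0.1578] th 1.734 tilt [ 0.005  0.    -1.   ] F [ 0.9  0.7 -0.2] w 0.0491 t 43.0
-> [0.437 0.331 0.155 1.734] yaw -0.000 (1) then d [ 224.7 -202.4    2.8] dist 302
```

Call:
move_arm(
  plan=[
    {"dx": 12,"dy": -10.8,"dz": 0,"yaw": 0,"grip": 0.3},
    {"dx": 22,"dy": -19.7,"dz": 0,"yaw": 0,"grip": 0.3},
    {"dx": 25,"dy": -22.4,"dz": 0,"yaw": 0,"grip": 0.3},
    {"dx": 25,"dy": -22.4,"dz": 0,"yaw": 0,"grip": 0.3},
    {"dx": 25,"dy": -22.4,"dz": 0,"yaw": 0,"grip": 0.3},
    {"dx": 25,"dy": -22.4,"dz": 0,"yaw": 0,"grip": 0.3},
    {"dx": 25,"dy": -22.4,"dz": 0,"yaw": 0,"grip": 0.3},
    {"dx": 25,"dy": -22.4,"dz": 0,"yaw": 0,"grip": 0.3},
    {"dx": 25,"dy": -22.4,"dz": 0,"yaw": 0,"grip": 0.3},
    {"dx": 15.5,"dy": -13.7,"dz": 0,"yaw": 0,"grip": 0.3},
  ],
)

```text
time: 43.95
ee_pos: [0.4335, 0.332, 0.1529]
tool_rot: [-2.03, -2.395, 0.005]
wrist_force: [0.6, -0.3, -1.0]
gripper_width: 0.0489
```

Call:
move_arm(
  plan=[
    {"dx": 0,"dy": 0,"dz": 15,"yaw": 0,"grip": 0.3},
    {"dx": 0,"dy": 0,"dz": 15,"yaw": 0,"grip": 0.3},
    {"dx": 0,"dy": 0,"dz": 10,"yaw": 0,"grip": 0.3},
    {"dx": 0,"dy": 0,"dz": 5,"yaw": 0,"grip": 0.3},
    {"dx": 0,"dy": 0,"dz": 0,"yaw": 0,"grip": 0.3},
    {"dx": 0,"dy": 0,"dz": 0,"yaw": 0,"grip": 0.3},
    {"dx": 0,"dy": 0,"dz": 0,"yaw": 0,"grip": 0.3},
    {"dx": 0,"dy": 0,"dz": 0,"yaw": 0,"grip": 0.3},
    {"dx": 0,"dy": 0,"dz": 0,"yaw": 0,"grip": 0.3},
    {"dx": 0,"dy": 0,"dz": 0,"yaw": 0,"grip": 0.3},
  ],
)

```text
time: 44.95
ee_pos: [0.4367, 0.3314, 0.1101]
tool_rot: [2.033, 2.395, 0.001]
wrist_force: [-0.3, -0.8, -0.7]
gripper_width: 0.0493
```

```bash
python3 -c "
from duo import *
legs((.4366,.3313,.0875,1.734))
duo(11,dict(top=(150,310,172,312),side=(260,380,240,360)))
im=cv2.imread('pics/side11.png')[:,:,::-1]
for c,z in (('purple',.1125+.014),('amber',.1007)):
  for b in blobs(im,c,20): print(c,b,ray('side',b[0],z).round(4))
print(P(.03,-.045,0,.4716,.2903,.158),P(-.03,.045,0,.4716,.2903,.158))"
```

```text
at [0.4367 0.3314 0.1101] th 1.734 tilt [ 0.  0. -1.] F [-0.3 -0.8 -0.7] w 0.0493 t 45.0
-> [0.437 0.331 0.088 1.734] yaw -0.000 (1) then d [-0.1 -0.1 22.6] dist 23
top amber (array([232.3, 256.6]), np.int32(109)) [[0.5166 0.2686 0.024 ]]
top purple (array([206.3, 282.6]), np.int32(31)) [[0.4441 0.3421 0.024 ]]
top red (array([343.1,  75.2]), np.int32(65)) [[ 1.0517 -0.059   0.034 ]]
top red (array([397.7,  74.3]), np.int32(61)) [[ 1.051  -0.2214  0.034 ]]
top red (array([129.9, 229.3]), np.int32(63)) [[0.5998 0.5637 0.034 ]]
top red (array([516.6, 250. ]), np.int32(72)) [[ 0.5179 -0.5359  0.034 ]]
top red (array([318.3, 293.8]), np.int32(49)) [[0.4066 0.0257 0.034 ]]
side purple (array([321.3, 342.4]), np.int32(178)) [[0.4634 0.2606 0.024 ]]
side purple (array([320.6, 354.5]), np.int32(45)) [[0.4503 0.2943 0.024 ]]
purple (array([321.3, 342.4]), np.int32(178)) [[0.4323 0.3344 0.1265]]
purple (array([320.6, 354.5]), np.int32(45)) [[0.4205 0.3645 0.1265]]
[0.50830677 0.25058083 0.        ] [0.43489323 0.33001917 0.        ]
```

Call:
move_arm(
  plan=[
    {"dx": -1.2,"dy": 0.6,"dz": 8,"yaw": 0,"grip": 0.3},
    {"dx": 0,"dy": 0,"dz": 8,"yaw": 0,"grip": 0.3},
    {"dx": 0,"dy": 0,"dz": 4,"yaw": 0,"grip": 0.3},
    {"dx": 0,"dy": 0,"dz": 2.5,"yaw": 0,"grip": 0.3},
    {"dx": 0,"dy": 0,"dz": 0,"yaw": 0,"grip": 0.3},
    {"dx": 0,"dy": 0,"dz": 0,"yaw": 0,"grip": 0.3},
    {"dx": 0,"dy": 0,"dz": 0,"yaw": 0,"grip": 0.3},
    {"dx": 0,"dy": 0,"dz": 0,"yaw": 0,"grip": 0.3},
    {"dx": 0,"dy": 0,"dz": 0,"yaw": 0,"grip": 0.3},
    {"dx": 0,"dy": 0,"dz": 0,"yaw": 0,"grip": 0.3},
  ],
)

```text
time: 46.05
ee_pos: [0.4366, 0.33, 0.0878]
tool_rot: [-2.032, -2.395, 0.003]
wrist_force: [-5.7, -2.9, 7.3]
gripper_width: 0.0491
```

Call:
move_arm(
  plan=[
    {"dx": 0,"dy": 0,"dz": 0,"yaw": 0,"grip": 0.7},
    {"dx": 0,"dy": 0,"dz": 0,"yaw": 0,"grip": 0.7},
    {"dx": 0,"dy": 0,"dz": 0,"yaw": 0,"grip": 0.7},
    {"dx": 0,"dy": 0,"dz": 0,"yaw": 0,"grip": 0.7},
    {"dx": 0,"dy": 0,"dz": -15,"yaw": 0,"grip": 0.7},
    {"dx": 0,"dy": 0,"dz": -25,"yaw": 0,"grip": 0.7},
    {"dx": 0,"dy": 0,"dz": -35,"yaw": 0,"grip": 0.7},
    {"dx": -20,"dy": 0,"dz": 0,"yaw": 0,"grip": 0.85},
    {"dx": -30,"dy": 0,"dz": 0,"yaw": 0,"grip": 0.85},
    {"dx": -35,"dy": 0,"dz": 0,"yaw": 0,"grip": 0.85},
  ],
)

```text
time: 47.05
ee_pos: [0.4517, 0.2461, 0.164]
tool_rot: [2.03, 2.396, 0.003]
wrist_force: [0.4, -0.1, -0.2]
gripper_width: 0.0775
```

Call:
move_arm(
  plan=[
    {"dx": -35,"dy": 0,"dz": 0,"yaw": 0,"grip": 0.85},
    {"dx": -35,"dy": 0,"dz": 0,"yaw": 0,"grip": 0.85},
    {"dx": -35,"dy": 0,"dz": 0,"yaw": 0,"grip": 0.85},
    {"dx": -35,"dy": 0,"dz": 0,"yaw": 0,"grip": 0.85},
    {"dx": -35,"dy": 0,"dz": 0,"yaw": -0.04,"grip": 0.85},
    {"dx": -30,"dy": 0,"dz": 0,"yaw": -0.03,"grip": 0.85},
    {"dx": 0,"dy": 0,"dz": 0,"yaw": 0,"grip": 0.85},
    {"dx": 0,"dy": 0,"dz": 0,"yaw": 0,"grip": 0.85},
    {"dx": 0,"dy": 0,"dz": 0,"yaw": 0,"grip": 0.85},
    {"dx": 0,"dy": 0,"dz": 0,"yaw": 0,"grip": 0.85},
  ],
)

```text
time: 48.05
ee_pos: [0.4854, 0.0453, 0.1625]
tool_rot: [-1.946, -2.466, -0.0]
wrist_force: [0.7, 0.2, 0.7]
gripper_width: 0.0778
```

```bash
python3 -c "
from duo import *
legs((.417,.028,.012,1.805))
duo(12,dict(top=(225,315,172,272),side=(290,410,250,370)))
for n,v in (('top',(.4744,.2911,.175)),('side',(.4716,.2903,.158))):
  im=cv2.imread(f'pics/{n}12.png')[:,:,::-1]
  for c in ('purple','amber'):
    for b in blobs(im,c,20): print(n,c,b,ray(n,b[0],.1007).round(4))
  print(P(.03,-.045,0,*v),P(-.03,.045,0,*v))"
```

```text
at [0.4854 0.0453 0.1625] th 1.805 tilt [ 0.  0. -1.] F [0.7 0.2 0.7] w 0.0778 t 48.0
-> [0.417 0.028 0.012 1.805] yaw 0.000 (1) then d [ -1.  -70.6 150.5] dist 166
top amber (array([232.8, 256. ]), np.int32(128)) [[0.5183 0.2671 0.024 ]]
top purple (array([204. , 283.9]), np.int32(143)) [[0.4405 0.3487 0.024 ]]
top red (array([343.3,  75.3]), np.int32(60)) [[ 1.0514 -0.0596  0.034 ]]
top red (array([397.7,  74.2]), np.int32(59)) [[ 1.0513 -0.2214  0.034 ]]
top red (array([129.9, 229.3]), np.int32(63)) [[0.5998 0.5637 0.034 ]]
side purple (array([321.4, 347.9]), np.int32(175)) [[0.4565 0.2756 0.024 ]]
side purple (array([321.2, 360. ]), np.int32(45)) [[0.4425 0.3082 0.024 ]]
top purple (array([204. , 283.9]), np.int32(143)) [[0.4353 0.3309 0.1007]]
top amber (array([232.8, 256. ]), np.int32(128)) [[0.5093 0.2535 0.1007]]
[0.51177666 0.25201055 0.        ] [0.43702334 0.33018945 0.        ]
side purple (array([321.4, 347.9]), np.int32(175)) [[0.4337 0.3297 0.1007]]
side purple (array([321.2, 360. ]), np.int32(45)) [[0.4208 0.3597 0.1007]]
[0.50830677 0.25058083 0.        ] [0.43489323 0.33001917 0.        ]
```

View pics/crop12.png

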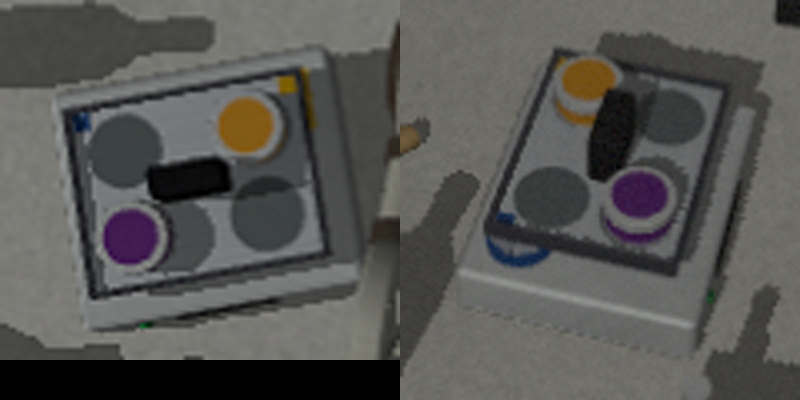

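Call:
move_arm(
  grip_force=25,
  plan=[
    {"dx": 0,"dy": -35,"dz": 0,"yaw": 0,"grip": 0.85},
    {"dx": -1,"dy": -35,"dz": 0,"yaw": 0,"grip": 0.85},
    {"dx": 0,"dy": 0,"dz": 35,"yaw": 0,"grip": 0.85},
    {"dx": 0,"dy": 0,"dz": 35,"yaw": 0,"grip": 0.85},
    {"dx": 0,"dy": 0,"dz": 35,"yaw": 0,"grip": 0.85},
    {"dx": 0,"dy": 0,"dz": 30,"yaw": 0,"grip": 0.85},
    {"dx": 0,"dy": 0,"dz": 13,"yaw": 0,"grip": 0.85},
    {"dx": 0,"dy": 0,"dz": 0,"yaw": 0,"grip": 0.85},
    {"dx": 0,"dy": 0,"dz": 0,"yaw": 0,"grip": 0.3},
    {"dx": 0,"dy": 0,"dz": 0,"yaw": 0,"grip": 0.3},
  ],
)

```text
time: 49.15
ee_pos: [0.4189, 0.0271, 0.0155]
tool_rot: [1.946, 2.463, 0.002]
wrist_force: [1.0, -1.4, -0.6]
gripper_width: 0.0641
```

Call:
move_arm(
  plan=[
    {"dx": 0,"dy": 0,"dz": 0,"yaw": 0,"grip": 0.3},
    {"dx": 0,"dy": 0,"dz": 0,"yaw": 0,"grip": 0.3},
    {"dx": 0,"dy": 0,"dz": -10,"yaw": 0,"grip": 0.3},
    {"dx": 0,"dy": 0,"dz": -25,"yaw": 0,"grip": 0.3},
    {"dx": 0,"dy": 0,"dz": -30,"yaw": 0,"grip": 0.3},
    {"dx": 0,"dy": 0,"dz": -30,"yaw": 0,"grip": 0.3},
    {"dx": 0,"dy": 0,"dz": -30,"yaw": 0,"grip": 0.3},
    {"dx": 0,"dy": 0,"dz": -25,"yaw": 0,"grip": 0.3},
    {"dx": 0,"dy": 0,"dz": 0,"yaw": 0,"grip": 0.3},
    {"dx": 0,"dy": 0,"dz": 0,"yaw": 0,"grip": 0.3},
  ],
)

```text
time: 50.15
ee_pos: [0.4176, 0.0272, 0.1643]
tool_rot: [1.948, 2.464, 0.0]
wrist_force: [0.2, 0.5, -1.4]
gripper_width: 0.0515
```

```bash
python3 -c "
from duo import *
legs((.54,-.243,.165),(.54,-.243,.033))"
```

```text
at [0.4176 0.0272 0.1643] th 1.804 tilt [ 0.001 -0.    -1.   ] F [ 0.2  0.5 -1.4] w 0.0515 t 50.1
-> [ 0.54  -0.243  0.165] yaw 0.000 (0) then d [-291.1   56.7   -0.7] dist 297
-> [ 0.54  -0.243  0.033] yaw 0.000 (0) then d [  0.   0. 132.] dist 132
```

Call:
move_arm(
  plan=[
    {"dx": -15,"dy": 3,"dz": 0,"yaw": 0,"grip": 0.3},
    {"dx": -30,"dy": 5.8,"dz": 0,"yaw": 0,"grip": 0.3},
    {"dx": -33,"dy": 6.4,"dz": 0,"yaw": 0,"grip": 0.3},
    {"dx": -33,"dy": 6.4,"dz": 0,"yaw": 0,"grip": 0.3},
    {"dx": -33,"dy": 6.4,"dz": 0,"yaw": 0,"grip": 0.3},
    {"dx": -33,"dy": 6.4,"dz": 0,"yaw": 0,"grip": 0.3},
    {"dx": -33,"dy": 6.4,"dz": 0,"yaw": 0,"grip": 0.3},
    {"dx": -33,"dy": 6.4,"dz": 0,"yaw": 0,"grip": 0.3},
    {"dx": -30,"dy": 5.8,"dz": 0,"yaw": 0,"grip": 0.3},
    {"dx": -18,"dy": 3.7,"dz": 0,"yaw": 0,"grip": 0.3},
  ],
)

```text
time: 51.15
ee_pos: [0.5394, -0.2457, 0.1618]
tool_rot: [-1.949, -2.46, 0.001]
wrist_force: [0.1, 0.2, -1.7]
gripper_width: 0.0518
```

Call:
move_arm(
  plan=[
    {"dx": 0,"dy": 0,"dz": 0,"yaw": 0.1,"grip": 0.3},
    {"dx": 0,"dy": 0,"dz": 0,"yaw": 0.13,"grip": 0.3},
    {"dx": 0,"dy": 0,"dz": 0,"yaw": 0.13,"grip": 0.3},
    {"dx": 0,"dy": 0,"dz": 0,"yaw": 0.13,"grip": 0.3},
    {"dx": 0,"dy": 0,"dz": 0,"yaw": 0.13,"grip": 0.3},
    {"dx": 0,"dy": 0,"dz": 0,"yaw": 0.13,"grip": 0.3},
    {"dx": 0,"dy": 0,"dz": 0,"yaw": 0.13,"grip": 0.3},
    {"dx": 0,"dy": 0,"dz": 0,"yaw": 0.13,"grip": 0.3},
    {"dx": 0,"dy": 0,"dz": 0,"yaw": 0.13,"grip": 0.3},
    {"dx": 0,"dy": 0,"dz": 0,"yaw": 0.13,"grip": 0.3},
  ],
)

```text
time: 52.15
ee_pos: [0.5388, -0.2435, 0.1618]
tool_rot: [-3.03, -0.819, 0.004]
wrist_force: [-0.3, 0.8, -1.6]
gripper_width: 0.0518
```

Call:
move_arm(
  plan=[
    {"dx": 0,"dy": 0,"dz": 0,"yaw": 0.13,"grip": 0.3},
    {"dx": 0,"dy": 0,"dz": 0,"yaw": 0.13,"grip": 0.3},
    {"dx": 0,"dy": 0,"dz": 0,"yaw": 0.13,"grip": 0.3},
    {"dx": 0,"dy": 0,"dz": 0,"yaw": 0.13,"grip": 0.3},
    {"dx": 0,"dy": 0,"dz": 0,"yaw": 0.074,"grip": 0.3},
    {"dx": 0,"dy": 0,"dz": 0,"yaw": 0,"grip": 0.3},
    {"dx": 0,"dy": 0,"dz": 0,"yaw": 0,"grip": 0.3},
    {"dx": 0,"dy": 0,"dz": 0,"yaw": 0,"grip": 0.3},
    {"dx": 0,"dy": 0,"dz": 0,"yaw": 0,"grip": 0.3},
    {"dx": 0,"dy": 0,"dz": 0,"yaw": 0,"grip": 0.3},
  ],
)

```text
time: 53.15
ee_pos: [0.54, -0.2429, 0.1642]
tool_rot: [-3.14, 0.094, 0.0]
wrist_force: [0.9, 1.0, -0.8]
gripper_width: 0.0519
```

```bash
python3 -c "
from duo import *
legs((.54,-.243,.0305,-.06))
im=read_camera('side');cv2.imwrite('pics/crop13.png',cv2.resize(im[80:240,240:440],(750,600),interpolation=2)[:,:,::-1])"
```

```text
at [ 0.54   -0.2429  0.1642] th -0.060 tilt [-0.  0. -1.] F [ 0.9  1.  -0.8] w 0.0519 t 53.1
-> [ 0.54  -0.243  0.03  -0.06 ] yaw 0.000 (1) then d [-0.000e+00  1.000e-01  1.337e+02] dist 134
```

View pics/crop13.png

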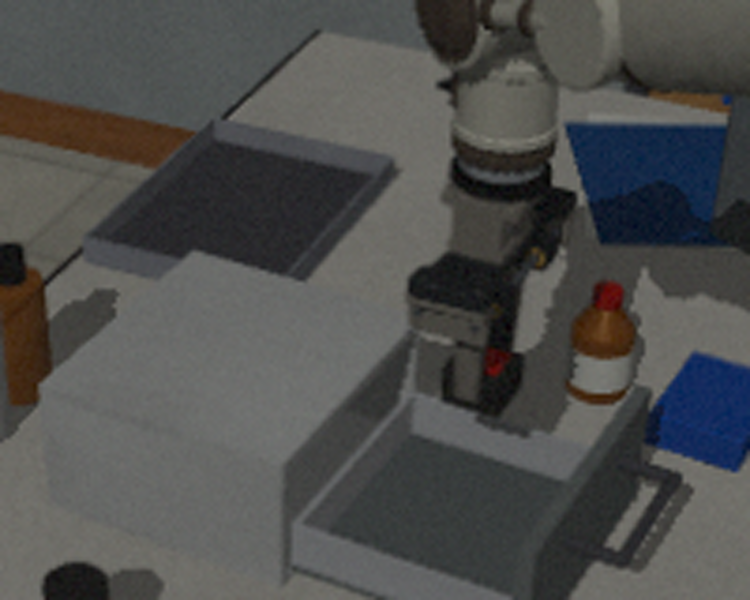

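Call:
move_arm(
  plan=[
    {"dx": 0,"dy": 0,"dz": 25,"yaw": 0,"grip": 0.3},
    {"dx": 0,"dy": 0,"dz": 25,"yaw": 0,"grip": 0.3},
    {"dx": 0,"dy": 0,"dz": 25,"yaw": 0,"grip": 0.3},
    {"dx": 0,"dy": 0,"dz": 25,"yaw": 0,"grip": 0.3},
    {"dx": 0,"dy": 0,"dz": 20,"yaw": 0,"grip": 0.3},
    {"dx": 0,"dy": 0,"dz": 9,"yaw": 0,"grip": 0.3},
    {"dx": 0,"dy": 0,"dz": 3,"yaw": 0,"grip": 0.3},
    {"dx": 0,"dy": 0,"dz": 0,"yaw": 0,"grip": 0.3},
    {"dx": 0,"dy": 0,"dz": 0,"yaw": 0,"grip": 0.3},
    {"dx": 0,"dy": 0,"dz": 0,"yaw": 0,"grip": 0.3},
  ],
)

```text
time: 54.2
ee_pos: [0.5409, -0.2435, 0.0336]
tool_rot: [3.139, -0.094, 0.003]
wrist_force: [0.1, 0.2, -0.2]
gripper_width: 0.0515
```

Call:
move_arm(
  plan=[
    {"dx": 0,"dy": 0,"dz": 0,"yaw": 0,"grip": 0.85},
    {"dx": 0,"dy": 0,"dz": 0,"yaw": 0,"grip": 0.85},
    {"dx": 0,"dy": 0,"dz": 0,"yaw": 0,"grip": 0.85},
    {"dx": 0,"dy": 0,"dz": -15,"yaw": 0,"grip": 0.85},
    {"dx": 0,"dy": 0,"dz": -35,"yaw": 0,"grip": 0.85},
    {"dx": 0,"dy": 0,"dz": -35,"yaw": 0,"grip": 0.85},
    {"dx": 0,"dy": 0,"dz": -35,"yaw": 0,"grip": 0.85},
    {"dx": 0,"dy": 0,"dz": -35,"yaw": 0,"grip": 0.6},
    {"dx": 0,"dy": 0,"dz": -15,"yaw": 0,"grip": 0.3},
    {"dx": 0,"dy": 0,"dz": 0,"yaw": 0,"grip": 0},
  ],
)

```text
time: 55.2
ee_pos: [0.5415, -0.2439, 0.2057]
tool_rot: [3.137, -0.094, 0.008]
wrist_force: [0.2, -0.0, -0.5]
gripper_width: 0.0565
```

```bash
python3 -c "
from duo import *
legs((.36,-.23,.2,-.06),(.36,-.23,.09,-.06))
im=read_camera('side');cv2.imwrite('pics/side14.png',im[:,:,::-1])
for b in blobs(im,'red'): print(b,ray('side',b[0],.05).round(3))"
```

```text
at [ 0.5415 -0.2439  0.2057] th -0.060 tilt [ 0.005 -0.004 -1.   ] F [ 0.2 -0.  -0.5] w 0.0565 t 55.2
-> [ 0.36 -0.23  0.2  -0.06] yaw -0.000 (1) then d [-182.    -3.     5.7] dist 182
-> [ 0.36 -0.23  0.09 -0.06] yaw 0.000 (0) then d [  0.  -0. 110.] dist 110
```

Call:
move_arm(
  plan=[
    {"dx": -30,"dy": 0,"dz": 0,"yaw": 0,"grip": 0},
    {"dx": -30,"dy": 0,"dz": 0,"yaw": 0,"grip": 0},
    {"dx": -30,"dy": 0,"dz": 0,"yaw": 0,"grip": 0},
    {"dx": -30,"dy": 0,"dz": 0,"yaw": 0,"grip": 0},
    {"dx": -30,"dy": 0,"dz": 0,"yaw": 0,"grip": 0},
    {"dx": -35,"dy": -2,"dz": 0,"yaw": 0,"grip": 0},
    {"dx": 0,"dy": 0,"dz": 0,"yaw": 0,"grip": 0},
    {"dx": 0,"dy": 0,"dz": 0,"yaw": 0,"grip": 0},
    {"dx": 0,"dy": 0,"dz": 0,"yaw": 0,"grip": 0},
    {"dx": 0,"dy": 0,"dz": 0,"yaw": 0,"grip": 0},
  ],
)

```text
time: 56.25
ee_pos: [0.3561, -0.2297, 0.2019]
tool_rot: [-3.139, 0.093, 0.001]
wrist_force: [-0.0, 0.0, 0.9]
gripper_width: 0.0005
```

```bash
python3 -c "
from duo import *
legs((.356,-.23,.072,-.06))
duo(15,dict(top=(185,315,355,480),side=(100,260,250,420)))"
```

```text
at [ 0.3561 -0.2297  0.2019] th -0.059 tilt [-0.     0.001 -1.   ] F [-0.   0.   0.9] w 0.0005 t 56.2
-> [ 0.356 -0.23   0.072 -0.06 ] yaw 0.001 (1) then d [-1.000e-01  3.000e-01  1.299e+02] dist 130
top amber (array([236.3, 252.8]), np.int32(128)) [[0.5273 0.2572 0.024 ]]
top purple (array([204. , 283.9]), np.int32(143)) [[0.4405 0.3487 0.024 ]]
top red (array([343.3,  75.2]), np.int32(62)) [[ 1.0517 -0.0596  0.034 ]]
top red (array([397.7,  74.2]), np.int32(59)) [[ 1.0513 -0.2214  0.034 ]]
top red (array([129.9, 229.3]), np.int32(63)) [[0.5998 0.5637 0.034 ]]
top red (array([414. , 243.5]), np.int32(133)) [[ 0.5425 -0.2465  0.034 ]]
top red (array([516.6, 250.1]), np.int32(70)) [[ 0.5177 -0.5359  0.034 ]]
side purple (array([321.4, 347.9]), np.int32(172)) [[0.4565 0.2756 0.024 ]]
side purple (array([321.2, 359.8]), np.int32(46)) [[0.4427 0.3077 0.024 ]]
```

View pics/crop15.png

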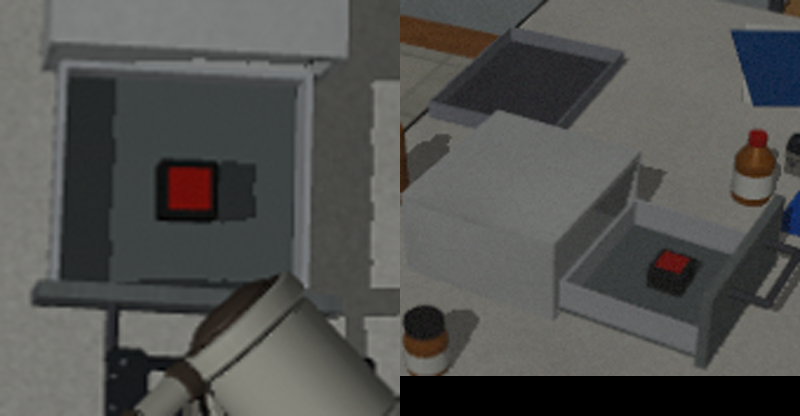

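```bash
python3 -c "
from duo import *
z=np.zeros((520,800,3),np.uint8)
a=cv2.imread('pics/top15.png')[235:305,185:265];b=cv2.imread('pics/side15.png')[290:390,270:370]
z[:350,:400]=cv2.resize(a,(400,350),interpolation=2);z[:400,400:]=cv2.resize(b,(400,400),interpolation=2)
cv2.imwrite('pics/crop16.png',z[:405])
print(ray('top',(236.3,252.8),.1007),ray('top',(232.8,256),.1007))
c,s=np.cos(.165),np.sin(.165)
for n,v in (('top',(.4744,.2911,.17)),):
  d=ray('top',(236.3,252.8),.1007)[0][:2]-v[:2];print(c*d[0]+s*d[1],-s*d[0]+c*d[1])"
```

```text
[[0.51777692 0.24401813 0.1007    ]] [[0.50925286 0.25348106 0.1007    ]]
0.03505448121725788 -0.05356718046909264
```

View pics/crop16.png

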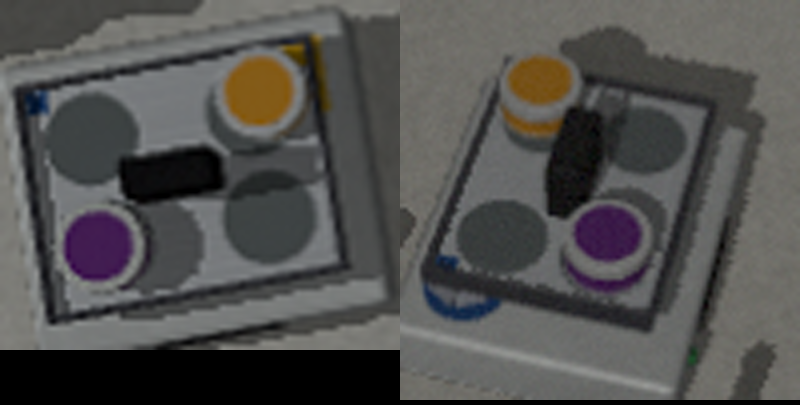

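```bash
python3 -c "
from h import *
legs((.519,.243,.2,.163),(.519,.243,.1,.163),(.519,.243,.0878,.163),(.519,.243,.1,.163),(.5115,.2518,.1,.163))"
```

```text
at [ 0.3561 -0.2298  0.2021] th -0.059 tilt [-0.     0.001 -1.   ] F [ 0.1 -0.2 -0.4] w 0.0002 t 56.4
-> [0.519 0.243 0.2   0.163] yaw -0.222 (2) then d [ 237.5 -440.     2.1] dist 500
-> [0.519 0.243 0.1   0.163] yaw 0.000 (0) then d [  0.   0. 100.] dist 100
-> [0.519 0.243 0.088 0.163] yaw 0.000 (0) then d [ 0.   0.  12.2] dist 12
-> [0.519 0.243 0.1   0.163] yaw 0.000 (0) then d [  0.    0.  -12.2] dist 12
-> [0.511 0.252 0.1   0.163] yaw 0.000 (0) then d [-6.  -9.9 -0. ] dist 12
```

Call:
move_arm(
  plan=[
    {"dx": 0,"dy": 0,"dz": 0,"yaw": -0.111,"grip": 0.3},
    {"dx": 0,"dy": 0,"dz": 0,"yaw": -0.111,"grip": 0.75},
    {"dx": 14.8,"dy": -27.5,"dz": 0,"yaw": 0,"grip": 0.75},
    {"dx": 14.8,"dy": -27.5,"dz": 0,"yaw": 0,"grip": 0.75},
    {"dx": 14.8,"dy": -27.5,"dz": 0,"yaw": 0,"grip": 0.75},
    {"dx": 14.8,"dy": -27.5,"dz": 0,"yaw": 0,"grip": 0.75},
    {"dx": 14.8,"dy": -27.5,"dz": 0,"yaw": 0,"grip": 0.75},
    {"dx": 14.8,"dy": -27.5,"dz": 0,"yaw": 0,"grip": 0.75},
    {"dx": 14.8,"dy": -27.5,"dz": 0,"yaw": 0,"grip": 0.75},
    {"dx": 14.8,"dy": -27.5,"dz": 0,"yaw": 0,"grip": 0.75},
  ],
)

```text
time: 57.35
ee_pos: [0.4376, 0.0079, 0.2024]
tool_rot: [3.131, 0.255, 0.0]
wrist_force: [1.0, -0.5, 0.4]
gripper_width: 0.0685
```

Call:
move_arm(
  plan=[
    {"dx": 14.8,"dy": -27.5,"dz": 0,"yaw": 0,"grip": 0.75},
    {"dx": 14.8,"dy": -27.5,"dz": 0,"yaw": 0,"grip": 0.75},
    {"dx": 14.8,"dy": -27.5,"dz": 0,"yaw": 0,"grip": 0.75},
    {"dx": 14.8,"dy": -27.5,"dz": 0,"yaw": 0,"grip": 0.75},
    {"dx": 14.8,"dy": -27.5,"dz": 0,"yaw": 0,"grip": 0.75},
    {"dx": 14.8,"dy": -27.5,"dz": 0,"yaw": 0,"grip": 0.75},
    {"dx": 14.8,"dy": -27.5,"dz": 0,"yaw": 0,"grip": 0.75},
    {"dx": 14.8,"dy": -27.5,"dz": 0,"yaw": 0,"grip": 0.75},
    {"dx": 0,"dy": 0,"dz": 30,"yaw": 0,"grip": 0.75},
    {"dx": 0,"dy": 0,"dz": 30,"yaw": 0,"grip": 0.75},
  ],
)

```text
time: 58.35
ee_pos: [0.5195, 0.2443, 0.1421]
tool_rot: [-3.131, -0.257, -0.004]
wrist_force: [-1.3, -0.5, 0.2]
gripper_width: 0.0689
```

Call:
move_arm(
  plan=[
    {"dx": 0,"dy": 0,"dz": 0,"yaw": 0,"grip": 0.75},
    {"dx": 0,"dy": 0,"dz": 0,"yaw": 0,"grip": 0.75},
    {"dx": 0,"dy": 0,"dz": 0,"yaw": 0,"grip": 0.75},
    {"dx": 0,"dy": 0,"dz": 0,"yaw": 0,"grip": 0.75},
    {"dx": 0,"dy": 0,"dz": 0,"yaw": 0,"grip": 0.75},
    {"dx": 0,"dy": 0,"dz": 0,"yaw": 0,"grip": 0.75},
    {"dx": 0,"dy": 0,"dz": 0,"yaw": 0,"grip": 0.75},
    {"dx": 0,"dy": 0,"dz": 0,"yaw": 0,"grip": 0.75},
    {"dx": 0,"dy": 0,"dz": 0,"yaw": 0,"grip": 0.75},
    {"dx": 0,"dy": 0,"dz": 0,"yaw": 0,"grip": 0.75},
  ],
)

```text
time: 59.35
ee_pos: [0.5183, 0.2426, 0.1423]
tool_rot: [3.131, 0.254, -0.0]
wrist_force: [-0.8, 0.6, 0.8]
gripper_width: 0.0692
```

```bash
python3 -c "
from h import *
legs((.519,.243,.0885,.163))"
```

```text
at [0.5183 0.2426 0.1423] th 0.162 tilt [-0. -0. -1.] F [-0.8  0.6  0.8] w 0.0692 t 59.4
-> [0.519 0.243 0.088 0.163] yaw -0.001 (1) then d [ 0.7 -0.3 53.8] dist 54
```

Call:
move_arm(
  grip_force=20,
  plan=[
    {"dx": 0.7,"dy": 0,"dz": 15,"yaw": 0,"grip": 0.75},
    {"dx": 0,"dy": 0,"dz": 15,"yaw": 0,"grip": 0.75},
    {"dx": 0,"dy": 0,"dz": 13,"yaw": 0,"grip": 0.75},
    {"dx": 0,"dy": 0,"dz": 10.5,"yaw": 0,"grip": 0.75},
    {"dx": 0,"dy": 0,"dz": 0,"yaw": 0,"grip": 0.75},
    {"dx": 0,"dy": 0,"dz": 0,"yaw": 0,"grip": 0.75},
    {"dx": 0,"dy": 0,"dz": 0,"yaw": 0,"grip": 0.3},
    {"dx": 0,"dy": 0,"dz": 0,"yaw": 0,"grip": 0.3},
    {"dx": 0,"dy": 0,"dz": 0,"yaw": 0,"grip": 0.3},
    {"dx": 0,"dy": 0,"dz": 0,"yaw": 0,"grip": 0.3},
  ],
)

```text
time: 60.35
ee_pos: [0.5195, 0.2432, 0.0896]
tool_rot: [-3.13, -0.254, -0.002]
wrist_force: [-0.6, 1.0, 2.2]
gripper_width: 0.0497
```

Call:
move_arm(
  plan=[
    {"dx": 0,"dy": 0,"dz": 0,"yaw": 0,"grip": 0.3},
    {"dx": 0,"dy": 0,"dz": -5,"yaw": 0,"grip": 0.3},
    {"dx": 0,"dy": 0,"dz": -10,"yaw": 0,"grip": 0.3},
    {"dx": 0,"dy": 0,"dz": -5,"yaw": 0,"grip": 0.3},
    {"dx": -6,"dy": -9.9,"dz": 0,"yaw": 0,"grip": 0.3},
    {"dx": 0,"dy": 0,"dz": 0,"yaw": 0,"grip": 0.3},
    {"dx": 0,"dy": 0,"dz": 0,"yaw": 0,"grip": 0.3},
    {"dx": 0,"dy": 0,"dz": 0,"yaw": 0,"grip": 0.3},
    {"dx": 0,"dy": 0,"dz": 0,"yaw": 0,"grip": 0.3},
    {"dx": 0,"dy": 0,"dz": 0,"yaw": 0,"grip": 0.3},
  ],
)

```text
time: 61.35
ee_pos: [0.5115, 0.2514, 0.1086]
tool_rot: [3.131, 0.254, -0.0]
wrist_force: [-0.3, -1.1, -0.7]
gripper_width: 0.0491
```

```bash
python3 -c "
from duo import *
legs((.5115,.2518,.0885,.163))
for n in ('top','side'):
  im=read_camera(n);cv2.imwrite(f'pics/{n}17.png',im[:,:,::-1])
  for c in ('purple','amber'):
    for b in blobs(im,c,20): print(n,c,b,ray(n,b[0],.1007).round(4),ray(n,b[0],.12).round(4))"
```

```text
at [0.5115 0.2514 0.1086] th 0.162 tilt [-0. -0. -1.] F [-0.3 -1.1 -0.7] w 0.0491 t 61.4
-> [0.511 0.252 0.088 0.163] yaw -0.001 (1) then d [ 0.1 -0.4 20.1] dist 20
top purple (array([203.7, 281.3]), np.int32(77)) [[0.4423 0.3319 0.1007]] [[0.4409 0.3274 0.12  ]]
side purple (array([321.5, 347.6]), np.int32(173)) [[0.4338 0.3288 0.1007]] [[0.4281 0.3424 0.12  ]]
side purple (array([320.8, 359.5]), np.int32(41)) [[0.4221 0.3589 0.1007]] [[0.4167 0.3719 0.12  ]]
```

Call:
move_arm(
  plan=[
    {"dx": 0,"dy": 0,"dz": 8,"yaw": 0,"grip": 0.3},
    {"dx": 0,"dy": 0,"dz": 7,"yaw": 0,"grip": 0.3},
    {"dx": 0,"dy": 0,"dz": 3,"yaw": 0,"grip": 0.3},
    {"dx": 0,"dy": 0,"dz": 2,"yaw": 0,"grip": 0.3},
    {"dx": 0,"dy": 0,"dz": 0,"yaw": 0,"grip": 0.3},
    {"dx": 0,"dy": 0,"dz": 0,"yaw": 0,"grip": 0.3},
    {"dx": 0,"dy": 0,"dz": 0,"yaw": 0,"grip": 0.3},
    {"dx": 0,"dy": 0,"dz": 0,"yaw": 0,"grip": 0.3},
    {"dx": 0,"dy": 0,"dz": 0,"yaw": 0,"grip": 0.3},
    {"dx": 0,"dy": 0,"dz": 0,"yaw": 0,"grip": 0.3},
  ],
)

```text
time: 62.45
ee_pos: [0.511, 0.2516, 0.0895]
tool_rot: [3.131, 0.254, -0.003]
wrist_force: [-4.5, -1.2, 7.7]
gripper_width: 0.0495
```

Call:
move_arm(
  plan=[
    {"dx": 0,"dy": 0,"dz": 0,"yaw": 0,"grip": 0.7},
    {"dx": 0,"dy": 0,"dz": 0,"yaw": 0,"grip": 0.7},
    {"dx": 0,"dy": 0,"dz": 0,"yaw": 0,"grip": 0.7},
    {"dx": 0,"dy": 0,"dz": 0,"yaw": 0,"grip": 0.7},
    {"dx": 0,"dy": 0,"dz": -15,"yaw": 0,"grip": 0.7},
    {"dx": 0,"dy": 0,"dz": -30,"yaw": 0,"grip": 0.7},
    {"dx": 0,"dy": 0,"dz": -35,"yaw": 0,"grip": 0.7},
    {"dx": 0,"dy": 0,"dz": -35,"yaw": 0,"grip": 0.3},
    {"dx": -15,"dy": 28,"dz": 0,"yaw": 0,"grip": 0},
    {"dx": -15,"dy": 28,"dz": 0,"yaw": 0,"grip": 0},
  ],
)

```text
time: 63.45
ee_pos: [0.4919, 0.1913, 0.2068]
tool_rot: [-3.131, -0.256, -0.008]
wrist_force: [0.2, 0.0, -0.7]
gripper_width: 0.0424
```

Call:
move_arm(
  plan=[
    {"dx": -15,"dy": 28,"dz": 0,"yaw": 0,"grip": 0},
    {"dx": -15,"dy": 28,"dz": 0,"yaw": 0,"grip": 0},
    {"dx": -15,"dy": 28,"dz": 0,"yaw": 0,"grip": 0},
    {"dx": -15,"dy": 28,"dz": 0,"yaw": 0,"grip": 0},
    {"dx": -15,"dy": 28,"dz": 0,"yaw": 0,"grip": 0},
    {"dx": -15,"dy": 28,"dz": 0,"yaw": 0,"grip": 0},
    {"dx": -15,"dy": 28,"dz": 0,"yaw": 0,"grip": 0},
    {"dx": -15,"dy": 28,"dz": 0,"yaw": 0,"grip": 0},
    {"dx": -15,"dy": 28,"dz": 0,"yaw": 0,"grip": 0},
    {"dx": -15,"dy": 28,"dz": 0,"yaw": 0,"grip": 0},
  ],
)

```text
time: 64.45
ee_pos: [0.3877, -0.1103, 0.2051]
tool_rot: [3.13, 0.254, 0.003]
wrist_force: [-0.1, -0.5, -0.7]
gripper_width: 0.0006
```

```bash
cat > chk.py <<'E'
from h import *
COL['amber']=((10,150,70),(24,255,255))
for n,v in (('top',(.4744,.2911,.175)),('side',(.4716,.2903,.158))):
  im=read_camera(n);cv2.imwrite(f'pics/{n}_{get_obs()["time"]:.0f}.png',im[:,:,::-1])
  for c in ('purple','amber'):
    for b in blobs(im,c,60): print(n,c,b,ray(n,b[0],.1007).round(4)[0])
  print(P(.03,-.045,0,*v)[:2],P(-.03,.045,0,*v)[:2])
E
python3 -c "
import chk
from h import *
legs((.356,-.23,.2,-.06),(.356,-.23,.072,-.06))"
```

```text
top purple (array([204.1, 283.8]), np.int32(143)) [0.4355 0.3307 0.1007]
top amber (array([421.1,  81.1]), np.int32(163)) [ 0.998  -0.2778  0.1007]
top amber (array([368.9,  82.2]), np.int32(159)) [ 0.9977 -0.1295  0.1007]
top amber (array([507.4, 253.7]), np.int32(153)) [ 0.5005 -0.4873  0.1007]
top amber (array([233.6, 256. ]), np.int32(133)) [0.5092 0.2513 0.1007]
[0.51177666 0.25201055] [0.43702334 0.33018945]
side purple (array([321.5, 347.8]), np.int32(171)) [0.4336 0.3293 0.1007]
side amber (array([242. , 157.1]), np.int32(63)) [ 1.004  -0.2887  0.1007]
side amber (array([216.3, 180.4]), np.int32(73)) [ 1.0055 -0.1319  0.1007]
side amber (array([258.4, 247.1]), np.int32(73)) [0.7248 0.0929 0.1007]
side amber (array([306.5, 312.8]), np.int32(135)) [0.5074 0.2503 0.1007]
[0.50830677 0.25058083] [0.43489323 0.33001917]
at [ 0.3875 -0.1119  0.2051] th 0.157 tilt [ 0.001 -0.002 -1.   ] F [-0.  -0.8 -0.2] w 0.0006 t 64.5
-> [ 0.356 -0.23   0.2   -0.06 ] yaw 0.217 (2) then d [-24.4 119.8   5.1] dist 122
-> [ 0.356 -0.23   0.072 -0.06 ] yaw 0.000 (0) then d [  0.  -0. 128.] dist 128
```

Call:
move_arm(
  plan=[
    {"dx": 0,"dy": 0,"dz": 0,"yaw": 0.11,"grip": 0},
    {"dx": 0,"dy": 0,"dz": 0,"yaw": 0.107,"grip": 0},
    {"dx": -5,"dy": 24,"dz": 0,"yaw": 0,"grip": 0},
    {"dx": -5,"dy": 24,"dz": 0,"yaw": 0,"grip": 0},
    {"dx": -5,"dy": 24,"dz": 0,"yaw": 0,"grip": 0},
    {"dx": -5,"dy": 24,"dz": 0,"yaw": 0,"grip": 0},
    {"dx": -5,"dy": 24,"dz": 0,"yaw": 0,"grip": 0},
    {"dx": 0,"dy": 0,"dz": 0,"yaw": 0,"grip": 0},
    {"dx": 0,"dy": 0,"dz": 0,"yaw": 0,"grip": 0},
    {"dx": 0,"dy": 0,"dz": 0,"yaw": 0,"grip": 0},
  ],
)

```text
time: 65.55
ee_pos: [0.3569, -0.2264, 0.204]
tool_rot: [-3.14, 0.085, -0.001]
wrist_force: [0.3, 0.2, 0.6]
gripper_width: 0.0008
```

Call:
move_arm(
  plan=[
    {"dx": 0,"dy": 0,"dz": 25,"yaw": 0,"grip": 0},
    {"dx": 0,"dy": 0,"dz": 25,"yaw": 0,"grip": 0},
    {"dx": 0,"dy": 0,"dz": 25,"yaw": 0,"grip": 0},
    {"dx": 0,"dy": 0,"dz": 25,"yaw": 0,"grip": 0},
    {"dx": 0,"dy": 0,"dz": 20,"yaw": 0,"grip": 0},
    {"dx": 0,"dy": 0,"dz": 8,"yaw": 0,"grip": 0},
    {"dx": 0,"dy": 0,"dz": 0,"yaw": 0,"grip": 0},
    {"dx": 0,"dy": 0,"dz": 0,"yaw": 0,"grip": 0},
    {"dx": 0,"dy": 0,"dz": 0,"yaw": 0,"grip": 0},
    {"dx": 0,"dy": 0,"dz": 0,"yaw": 0,"grip": 0},
  ],
)

```text
time: 66.55
ee_pos: [0.357, -0.2281, 0.0768]
tool_rot: [3.139, -0.087, 0.002]
wrist_force: [-0.8, 0.3, -0.5]
gripper_width: 0.0005
```

Call:
move_arm(
  plan=[
    {"dx": 5,"dy": 0,"dz": 0,"yaw": 0,"grip": 0},
    {"dx": 5,"dy": 0,"dz": 0,"yaw": 0,"grip": 0},
    {"dx": 8,"dy": 0,"dz": 0,"yaw": 0,"grip": 0},
    {"dx": 14,"dy": 0,"dz": 0,"yaw": 0,"grip": 0},
    {"dx": 18,"dy": 0,"dz": 0,"yaw": 0,"grip": 0},
    {"dx": 18,"dy": 0,"dz": 0,"yaw": 0,"grip": 0},
    {"dx": 18,"dy": 0,"dz": 0,"yaw": 0,"grip": 0},
    {"dx": 18,"dy": 0,"dz": 0,"yaw": 0,"grip": 0},
    {"dx": 18,"dy": 0,"dz": 0,"yaw": 0,"grip": 0},
    {"dx": 18,"dy": 0,"dz": 0,"yaw": 0,"grip": 0},
  ],
)

```text
time: 67.55
ee_pos: [0.4967, -0.2357, 0.0754]
tool_rot: [3.14, -0.086, -0.003]
wrist_force: [-3.1, -2.3, 0.3]
gripper_width: 0.0003
```

Call:
move_arm(
  plan=[
    {"dx": 18,"dy": 0,"dz": 0,"yaw": 0,"grip": 0},
    {"dx": 15,"dy": 0,"dz": 0,"yaw": 0,"grip": 0},
    {"dx": 12,"dy": 0,"dz": 0,"yaw": 0,"grip": 0},
    {"dx": 8,"dy": 0,"dz": 0,"yaw": 0,"grip": 0},
    {"dx": 5,"dy": 0,"dz": 0,"yaw": 0,"grip": 0},
    {"dx": 4,"dy": 0,"dz": 0,"yaw": 0,"grip": 0},
    {"dx": 0,"dy": 0,"dz": 0,"yaw": 0,"grip": 0},
    {"dx": 0,"dy": 0,"dz": 0,"yaw": 0,"grip": 0},
    {"dx": 0,"dy": 0,"dz": 0,"yaw": 0,"grip": 0},
    {"dx": 0,"dy": 0,"dz": 0,"yaw": 0,"grip": 0},
  ],
)

```text
time: 68.55
ee_pos: [0.5581, -0.2386, 0.076]
tool_rot: [-3.14, 0.087, -0.001]
wrist_force: [-0.5, -0.2, 0.7]
gripper_width: 0.0005
```

Call:
move_arm(
  plan=[
    {"dx": 2,"dy": 0,"dz": 0,"yaw": 0,"grip": 0},
    {"dx": 2,"dy": 0,"dz": 0,"yaw": 0,"grip": 0},
    {"dx": 1,"dy": 0,"dz": 0,"yaw": 0,"grip": 0},
    {"dx": 1,"dy": 0,"dz": 0,"yaw": 0,"grip": 0},
    {"dx": 0,"dy": 0,"dz": 0,"yaw": 0,"grip": 0},
    {"dx": 0,"dy": 0,"dz": 0,"yaw": 0,"grip": 0},
    {"dx": 0,"dy": 0,"dz": 0,"yaw": 0,"grip": 0},
    {"dx": 0,"dy": 0,"dz": 0,"yaw": 0,"grip": 0},
    {"dx": 0,"dy": 0,"dz": 0,"yaw": 0,"grip": 0},
    {"dx": 0,"dy": 0,"dz": 0,"yaw": 0,"grip": 0},
  ],
)

```text
time: 69.55
ee_pos: [0.5642, -0.239, 0.0758]
tool_rot: [3.14, -0.087, 0.0]
wrist_force: [0.6, -0.6, 0.4]
gripper_width: 0.0004
```

Call:
move_arm(
  plan=[
    {"dx": 1.5,"dy": 0,"dz": 0,"yaw": 0,"grip": 0},
    {"dx": 1.5,"dy": 0,"dz": 0,"yaw": 0,"grip": 0},
    {"dx": 0,"dy": 0,"dz": 0,"yaw": 0,"grip": 0},
    {"dx": 0,"dy": 0,"dz": 0,"yaw": 0,"grip": 0},
    {"dx": 0,"dy": 0,"dz": 0,"yaw": 0,"grip": 0},
    {"dx": 0,"dy": 0,"dz": 0,"yaw": 0,"grip": 0},
    {"dx": 0,"dy": 0,"dz": 0,"yaw": 0,"grip": 0},
    {"dx": 0,"dy": 0,"dz": 0,"yaw": 0,"grip": 0},
    {"dx": 0,"dy": 0,"dz": 0,"yaw": 0,"grip": 0},
    {"dx": 0,"dy": 0,"dz": 0,"yaw": 0,"grip": 0},
  ],
)

```text
time: 70.55
ee_pos: [0.5671, -0.2391, 0.0758]
tool_rot: [3.14, -0.087, 0.0]
wrist_force: [-0.9, -0.2, 0.6]
gripper_width: 0.0006
```

Call:
move_arm(
  plan=[
    {"dx": 1.5,"dy": 0,"dz": 0,"yaw": 0,"grip": 0},
    {"dx": 1,"dy": 0,"dz": 0,"yaw": 0,"grip": 0},
    {"dx": 0,"dy": 0,"dz": 0,"yaw": 0,"grip": 0},
    {"dx": 0,"dy": 0,"dz": 0,"yaw": 0,"grip": 0},
    {"dx": 0,"dy": 0,"dz": 0,"yaw": 0,"grip": 0},
    {"dx": 0,"dy": 0,"dz": 0,"yaw": 0,"grip": 0},
    {"dx": 0,"dy": 0,"dz": 0,"yaw": 0,"grip": 0},
    {"dx": 0,"dy": 0,"dz": 0,"yaw": 0,"grip": 0},
    {"dx": 0,"dy": 0,"dz": 0,"yaw": 0,"grip": 0},
    {"dx": 0,"dy": 0,"dz": 0,"yaw": 0,"grip": 0},
  ],
)

```text
time: 71.55
ee_pos: [0.5696, -0.2393, 0.0758]
tool_rot: [3.14, -0.087, 0.0]
wrist_force: [-0.9, -0.8, -0.2]
gripper_width: 0.0003
```

Call:
move_arm(
  plan=[
    {"dx": 1.5,"dy": 0,"dz": 0,"yaw": 0,"grip": 0},
    {"dx": 1,"dy": 0,"dz": 0,"yaw": 0,"grip": 0},
    {"dx": 0,"dy": 0,"dz": 0,"yaw": 0,"grip": 0},
    {"dx": 0,"dy": 0,"dz": 0,"yaw": 0,"grip": 0},
    {"dx": 0,"dy": 0,"dz": 0,"yaw": 0,"grip": 0},
    {"dx": 0,"dy": 0,"dz": 0,"yaw": 0,"grip": 0},
    {"dx": 0,"dy": 0,"dz": 0,"yaw": 0,"grip": 0},
    {"dx": 0,"dy": 0,"dz": 0,"yaw": 0,"grip": 0},
    {"dx": 0,"dy": 0,"dz": 0,"yaw": 0,"grip": 0},
    {"dx": 0,"dy": 0,"dz": 0,"yaw": 0,"grip": 0},
  ],
)

```text
time: 72.55
ee_pos: [0.5718, -0.2394, 0.0757]
tool_rot: [3.14, -0.087, -0.001]
wrist_force: [-4.6, -1.8, 2.5]
gripper_width: 0.0003
```

Call:
move_arm(
  plan=[
    {"dx": 1,"dy": 0,"dz": 0,"yaw": 0,"grip": 0},
    {"dx": 1,"dy": 0,"dz": 0,"yaw": 0,"grip": 0},
    {"dx": 0,"dy": 0,"dz": 0,"yaw": 0,"grip": 0},
    {"dx": 0,"dy": 0,"dz": 0,"yaw": 0,"grip": 0},
    {"dx": 0,"dy": 0,"dz": 0,"yaw": 0,"grip": 0},
    {"dx": 0,"dy": 0,"dz": 0,"yaw": 0,"grip": 0},
    {"dx": 0,"dy": 0,"dz": 0,"yaw": 0,"grip": 0},
    {"dx": 0,"dy": 0,"dz": 0,"yaw": 0,"grip": 0},
    {"dx": 0,"dy": 0,"dz": 0,"yaw": 0,"grip": 0},
    {"dx": 0,"dy": 0,"dz": 0,"yaw": 0,"grip": 0},
  ],
)

```text
time: 73.55
ee_pos: [0.572, -0.2395, 0.0757]
tool_rot: [-3.14, 0.086, 0.008]
wrist_force: [-11.4, -1.2, 6.3]
gripper_width: 0.0007
```

Call:
move_arm(
  plan=[
    {"dx": 1,"dy": 0,"dz": 0,"yaw": 0,"grip": 0},
    {"dx": 0,"dy": 0,"dz": 0,"yaw": 0,"grip": 0},
    {"dx": 0,"dy": 0,"dz": 0,"yaw": 0,"grip": 0},
    {"dx": -10,"dy": 0,"dz": 0,"yaw": 0,"grip": 0},
    {"dx": -20,"dy": 0,"dz": 0,"yaw": 0,"grip": 0},
    {"dx": -30,"dy": 0,"dz": 0,"yaw": 0,"grip": 0},
    {"dx": -30,"dy": 0,"dz": -25,"yaw": 0,"grip": 0},
    {"dx": -30,"dy": 0,"dz": -35,"yaw": 0,"grip": 0},
    {"dx": -30,"dy": 0,"dz": -35,"yaw": 0,"grip": 0},
    {"dx": 0,"dy": 0,"dz": -35,"yaw": 0,"grip": 0},
  ],
)

```text
time: 74.55
ee_pos: [0.4233, -0.2303, 0.2064]
tool_rot: [-3.139, 0.089, -0.001]
wrist_force: [-0.1, 0.3, -0.4]
gripper_width: 0.0005
```

```bash
python3 -c "
import chk
from h import *
legs()
a=cv2.imread('pics/top0.png').astype(int);b=cv2.imread('pics/top_75.png' if __import__('os').path.exists('pics/top_75.png') else 'pics/top_74.png').astype(int)
m=(abs(a-b).max(2)>40).astype(np.uint8);n,l,s,c=cv2.connectedComponentsWithStats(m)
print([(c[i].round(),s[i,4]) for i in range(1,n) if s[i,4]>25])
# handle region difference before/after
print('cab diff',m[110:235,365:470].sum())"; ls pics
```

```text
top purple (array([204.1, 283.8]), np.int32(143)) [0.4355 0.3307 0.1007]
top amber (array([421.3,  81.1]), np.int32(159)) [ 0.998  -0.2783  0.1007]
top amber (array([368.9,  82.3]), np.int32(157)) [ 0.9974 -0.1294  0.1007]
top amber (array([507.3, 253.7]), np.int32(151)) [ 0.5005 -0.4871  0.1007]
top amber (array([233.5, 256.1]), np.int32(135)) [0.5089 0.2516 0.1007]
[0.51177666 0.25201055] [0.43702334 0.33018945]
side purple (array([321.5, 347.8]), np.int32(171)) [0.4336 0.3293 0.1007]
side amber (array([242.1, 156.7]), np.int32(64)) [ 1.005  -0.2911  0.1007]
side amber (array([216.3, 180.5]), np.int32(72)) [ 1.0052 -0.1314  0.1007]
side amber (array([258.3, 247.2]), np.int32(69)) [0.7248 0.0933 0.1007]
side amber (array([306.4, 312.9]), np.int32(136)) [0.5074 0.2506 0.1007]
[0.50830677 0.25058083] [0.43489323 0.33001917]
at [ 0.4281 -0.2334  0.2117] th -0.056 tilt [ 0.011 -0.008 -1.   ] F [-0.1 -0.   0.3] w 0.0005 t 74.7
[(array([276., 202.]), np.int32(130)), (array([287., 204.]), np.int32(150)), (array([428., 274.]), np.int32(1718)), (array([309., 244.]), np.int32(151)), (array([2
[... 578 characters left out ...]
430.]), np.int32(562)), (array([363., 448.]), np.int32(178)), (array([491., 457.]), np.int32(251)), (array([329., 455.]), np.int32(153)), (array([315., 464.]), np.int32(218)), (array([368., 475.]), np.int32(106))]
cab diff 0
a.png
both2.png
crop0.png
crop10.png
crop11.png
crop12.png
crop13.png
crop15.png
crop16.png
crop3.png
crop4.png
crop5.png
crop6.png
crop7.png
crop8.png
crop9.png
side0.png
side1.png
side10.png
side11.png
side12.png
side14.png
side15.png
side17.png
side2.png
side4.png
side6.png
side7.png
side8.png
side9.png
side_65.png
side_75.png
top0.png
top1.png
top10.png
top11.png
top12.png
top15.png
top17.png
top2.png
top3.png
top6.png
top7.png
top8.png
top9.png
top_64.png
top_75.png
```

```bash
python3 -c "
from h import *
a=cv2.imread('pics/side12.png').astype(int);b=cv2.imread('pics/side_75.png').astype(int)
print((abs(a-b).max(2)>40)[320:400,265:350].sum())
ticket.hand_in()"
```

```text
8
the job is handed in; nothing more can be done
```

I finished the job and handed it in at about 75 s of the 210 s allowed; no verdict was reported.

- **Drawer:** I pulled it to its stop. After closing, it stopped moving against about 11 N, and the cabinet area in the last top picture matches the one from the start.
- **Cover:** I took it off the stand, set it on the bench, and later laid it flat in the emptied drawer.
- **Plate:** It is on the stand with the blue corner over the blue cone. I pressed its grip block, and contact came at 120.8 mm against the 120.7 mm expected for a fully seated plate.
- **Dishes:** Only two were there, amber and purple. The amber dish is on the pad at x, y = 30, -45 mm and the purple one on the pad at -30, 45 mm.
- **Amber dish knocked:** It was shoved about 12 mm against the rim after placing, so I re-centred it before shutting the drawer. By then the cover was already in the drawer, so that one step came out of order.

**Last checks:**
- The side camera puts both dishes within about 1.5 mm of their pad centres.
- The top camera puts purple about 1.6 mm off and amber about 3 mm off. The two cameras disagree by about the calibration error, so I left them.
- A before/after comparison of the top picture showed no bystander moved. The two small differences on the slide box I took for the arm's shadow, without looking closer.
- I had used all 16 picture views by then, so these last checks were numerical only.

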